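# Sort the rattling valves and gauge the bore

### The job

Make this valve block's rebuild ready: tip each capped non-return valve one way and the other to feel whether its piston slides loose inside, drop every rattler into the deep scrap bin and lay each sound one flat in the shallow tray without dropping it. Stand the depth gauge flat across the bore of the block in the vice, push its rod down until it touches bottom without ramming it, only then press the lock lever right down, and leave the gauge standing there locked with the rod on the bottom. The can, brush and wood block stay where they are.

Things in the scene. Friction and masses are not known exactly. Their poses are not given: they have to be found in the camera images.
- valve_a_mid (a point): one of the valves that look alike (None if not on the bench): square brass body 40 x 40 x 60 mm in the middle of a 132 mm long capped non-return valve, round ends 35 mm in diameter, black caps, about 0.5 kg; lies on a side of the square body. Point: its centre, 20 mm above what it lies on; x along its length
- valve_b_mid (a point): another valve, just like valve_a outside; its centre, x along its length (None if not on the bench)
- valve_c_mid (a point): another valve, just like valve_a outside; its centre, x along its length (None if not on the bench)
- valve_d_mid (a point): another valve, just like valve_a outside; its centre, x along its length (None if not on the bench)
- valve_a: the same valve_a; origin in the middle of its underside. In a sound valve a spring holds the 0.2 kg steel piston in the middle; with a broken spring the piston slides 30 mm either way along x once tipped over 15 degrees, and stays at that end when level again (0.12 N m of moment from end to end); unseen from outside
- valve_b: the same valve_b; the origin lies in the middle of its underside, 20 mm below its centre
- valve_c: the same valve_c; the origin lies in the middle of its underside, 20 mm below its centre
- valve_d: the same valve_d; the origin lies in the middle of its underside, 20 mm below its centre
- tray: shallow plywood tray, fixed, outside 310 mm (its x) by 160 mm (its y) and 28 mm high, walls and floor 4 mm: for the sound valves; origin at the centre of its underside
- scrap_bin: deep grey sheet-metal bin, fixed, outside 310 mm (its x) by 160 mm (its y) and 90 mm high, walls and floor 4 mm: for the rattlers; origin at the centre of its underside
- vise: blue machine vice bolted to the bench, 320 mm long along its x, with an aluminium valve block (100 mm along x, 110 mm along y, top face 115 mm above the bench) clamped in it; origin on the bench under the bore's axis
- bore_mouth (a point): centre of the mouth of the bore in the block's top face; the bore is upright, 36 mm in diameter and 50 to 75 mm deep; z up, flush with the face
- bore_bottom (a point): centre of the bore's flat bottom
- gauge: rod depth gauge, 0.36 kg, standing on its bridge: a steel bar 120 mm long (its y), 36 mm wide (its x), 12 mm thick, with a 30 x 32 mm guide housing on it up to 50 mm above the underside; origin at the centre of the bridge's underside, z up, the lock lever towards +y
- gauge_head (a point): centre of the square grip head (24 x 24 x 22 mm) on top of the gauge's rod, 151 mm above the bridge's underside while the rod is drawn up; the rod slides down through the bridge against about 5 N of friction and stays where it is put, and holds the 0.26 kg bridge when the gauge is lifted by the head
- gauge_tip (a point): lower end of the 9 mm rod, 1 mm above the bridge's underside while drawn up; 150 mm below the head's centre
- gauge_rod (a joint): how far the rod is pushed down, m: 0 drawn up, 0.082 at most; the tip then stands out this much less 1 mm below the bridge's underside
- gauge_lock (a joint): cam lock lever of the gauge, rad: 0 open (standing up at about 50 degrees), 0.87 closed (level), where it jams the rod; about 3 to 5 N down on its pad closes it; it stays where it is left
- lock_pad (a point): middle of the round pad (20 mm across) of the lock lever, 30 mm from its pivot; the pivot lies 22 mm from the rod's axis along the gauge's +y and 42 mm above the underside, so the pad is 41 mm out when open, 52 mm when closed
- spray_can: bystander: standing spray can, 64 mm in diameter, 180 mm high
- wire_brush: bystander: wire brush lying on its back, bristles up, 235 mm long
- wood_block: bystander: block of wood, 150 x 60 x 40 mm
Things that resemble listed ones, but are neither listed nor needed, are in the scene too. What is shaped like the valve_d but turquoise is not meant. Several things have the shape of the gauge; the one meant has the colours described above.

How it is judged:
By the outcome, as a careful person would: the job done as asked, in the order asked, and still so for the second after the job is handed in, with the robot touching nothing.
Of valve_a, valve_b, valve_c, valve_d only 3 to 4 are there at a start; the rules pass over those that are not, and their reading is None.
At some moment in a run one of valve_a, valve_b, valve_c, valve_d may be knocked a few centimetres aside while the robot is not near it.
It also fails if it takes over 210 s, if anything falls off the work surface, if the arm or the gripper's body presses on something with over 40 N, if the wrist force passes 120 N, or if a joint passes its speed limit or range.

### The arm

A 6-joint arm with a two-finger parallel gripper is mounted at the origin on the work surface. World frame = base frame: x ahead of the robot, y to its left, z up, the work surface at z = 0. Lengths are in m, angles in degrees, forces in N, time in s.
With the tool pointing down it reaches from about 0.375 to 0.9 m from the base axis. Payload 3.1 kg.
Tool frame: the origin (TCP) lies between the finger pads; the fingertips stand 22 mm ahead of it and the grasp point (between the pads) lies 3 mm ahead of it (bot.tip_extent is the distance from the TCP to the fingertips, in m); y points along the fingers, z is the direction in which the jaws open and shut, and the axes are right-handed (so a half turn about y gives the same grasp; the last joint's range is limited). The gripper opens to 87 mm and grips with 3 to 60 N. Pads are 19 mm wide; open, the fingers measure 117 mm over their backs; the gripper's body (75 mm by 190 mm) begins 51 mm behind the grasp point.
Start: joints at [-87.004, 30.224, 82.088, -0, 67.689, -10.227], TCP at [0.143, -0.608, 0.245] pointing down, gripper open.
Joint ranges: [-176.69, 176.69], [-43.24, 126.21], [12.49, 139.97], [-82, 262], [0, 151.66], [-163.58, 163.58]. Speed limits (degrees/s): [159.86, 159.86, 180, 180, 180, 180].

### API

Orientations are given as a 3x3 rotation matrix whose columns are the frame's x, y, z axes.
In Python, from rig import bot, eyes, models gives the robot as it stands. The module is installed in compiled form; this text tells all that it offers.
- The arm moves only by the tool arm_command, never from a script. Its arguments are lists of equal length, an entry for each row: "translation": the shift along the tool's x, y, z each as a share of 0.08 m, from -1 to 1, a list of three; "rotation": the turn, a rotation vector about the tool's x, y, z each as a share of 60 degrees, from -1 to 1, a list of three; "grip": the closure, from -1 (fully open) to 1 (shut), so that 0 is half open. In form: {"translation": [[x, y, z], ...], "rotation": [[rx, ry, rz], ...], "grip": [grip, ...]}. A call has 1 to 5 rows; each row is the pose to reach, as a shift and turn from the pose commanded when the call began, along the tool's axes at that moment; what a row does not reach only later rows make up. A row lasts 1/10 s, in which the tool goes at most 50 mm and 8.59 degrees, less where a joint would pass 70% of its speed; a pose out of reach is approached as far as the arm can. A call with a number of a shift or a turn outside -1 to 1 is refused whole. A call with a gripper value outside its range is refused whole. The fingers move at their own pace and stop on an object; the grip force is fixed at half the most. Time passes only in rows, so rows that repeat a pose let the fingers close. It gives the time, the measured TCP pose, the force and the opening at its end, in the units of the state.
- bot.read_state(): the state, without advancing time (a new reading comes with each control period).
- eyes.capture(name): name is "scene" or "top" or "wrist"; returns a dict with "image" (420x560x3 uint8, blue, green, red), "mtx" (3x3 intrinsics, pixels), "rvec" (rotation vector, rad) and "tvec" (3), from world to camera coordinates, as OpenCV has them; the wrist camera has in their place "hand_eye" (4x4, takes a point from camera to tool coordinates, whose origin is the TCP and whose axes are the tool frame's). Camera axes: x right, y down, z forward; pixel columns grow to the right and rows downward; lengths in m; the calibration is good to about 2 mm. The wrist camera is an equidistant fisheye: a pixel r from the principal point sees the ray r / f radians off the axis. A picture is of the moment at which its call begins: read the wrist's pose just before it. There is no depth.
- bot.hand_in(): hands the job in, once; it reports no verdict.
Trained networks look in the newest picture that a camera, given by its name, has taken for a name from the list of things; names that differ only in an ending like _2 or _b are one class to them, and where a whole thing is asked for, a point or a joint stands for the part that bears it (a point fixed in the world has none). Each returns a list of dicts, best first, with "conf" (0 to 1); they miss things now and then, are a little off and sometimes report something else, mostly with a low value. They report only what shows in the picture. A call takes as long as a camera call. They do not tell look-alikes from the thing itself.
- models.recognise(camera, thing): "extent" ([left, top, right, bottom] as shares, 0 to 1, of the picture: columns of its width, rows of its height, round what is visible of it).
- models.spot_point(camera, thing): "point" ([column, row] as shares, 0 to 1, of the picture: columns of its width, rows of its height: a listed point, or the origin of a listed thing).
The state is a dict: "time_s": time; "joint_positions": joint angles; "qvel": joint speeds; "tau": joint torques, N m; "position": TCP position; "tcp_rot": TCP orientation; "force": force on the tool from outside, world axes, zero at the start; "moment": the same for the moment, N m; "opening": opening from 0.0 (shut) to 1.0 (fully open).
Only numpy, scipy, OpenCV 4.12 (cv2) and the standard library are available. Lean on these libraries where they do the work, as an engineer would, in place of code of your own. Each camera call takes 0.05 s, during which the arm holds its last target. There are 200 camera calls.

## Working session

There is one attempt and no reset: what is moved stays moved. The work goes in short steps, Python scripts to look and compute and a tool call to move; the robot and the scene stay as the last step left them, time stands still between calls to the robot, and variables do not carry over. Pictures are saved under pics/ and viewed, about 12 in all and at most 16, crops included, and the job is handed in when it is done.

Besides the shell and the picture viewer there is one more tool, called in YAML: its name, and indented under it one key for each argument. arm_command: Moves the arm, as the interface text tells. Shift numbers are shares of 0.08 m and turn numbers shares of 60 degrees, none past 1 either way. Its arguments: {"type":"object","properties":{"translation":{"type":"array"},"rotation":{"type":"array"},"grip":{"type":"array"}},"required":["translation","rotation","grip"]}

```bash
ls; mkdir -p pics; cat > h.py <<'E'
import numpy as np, cv2
from rig import bot, eyes, models
def cap(n, save=None):
    s=bot.read_state(); c=eyes.capture(n); c['s']=s
    if save: cv2.imwrite('pics/'+save, c['image'])
    return c
def ray(c, px):
    """world origin, direction for pixel px"""
    u,v=px; K=np.asarray(c['mtx'])
    if 'hand_eye' in c:
        x=(u-K[0,2])/K[0,0]; y=(v-K[1,2])/K[1,1]; r=np.hypot(x,y)
        d=np.array([np.sin(r)*x/max(r,1e-9),np.sin(r)*y/max(r,1e-9),np.cos(r)])
        H=np.asarray(c['hand_eye']); R=np.asarray(c['s']['tcp_rot']); p=np.asarray(c['s']['position'])
        return p+R@H[:3,3], R@H[:3,:3]@d
    R=cv2.Rodrigues(np.asarray(c['rvec'],float))[0]; t=np.asarray(c['tvec']).ravel()
    return -R.T@t, R.T@np.array([(u-K[0,2])/K[0,0],(v-K[1,2])/K[1,1],1.])
def onz(c,px,z):
    o,d=ray(c,px); return o+d*(z-o[2])/d[2]
def proj(c,P):
    P=np.asarray(P,float); K=np.asarray(c['mtx'])
    if 'hand_eye' in c:
        H=np.asarray(c['hand_eye']); R=np.asarray(c['s']['tcp_rot']); p=np.asarray(c['s']['position'])
        q=H[:3,:3].T@(R.T@(P-p)-H[:3,3]); r=np.hypot(q[0],q[1]); th=np.arctan2(r,q[2])
        return np.array([K[0,0]*th*q[0]/r+K[0,2],K[1,1]*th*q[1]/r+K[1,2]])
    return cv2.projectPoints(P.reshape(1,3),np.asarray(c['rvec'],float),np.asarray(c['tvec'],float),K,None)[0].ravel()
def pts(n,thing):
    return [(round(d['conf'],2),np.array(d['point'])*[560,420]) for d in models.spot_point(n,thing)]
E
python3 - <<'E'
from h import *
np.set_printoptions(precision=3,suppress=True)
a=cap('top','top0.png'); b=cap('scene','scene0.png')
cv2.imwrite('pics/both0.png',cv2.resize(np.vstack([a['image']]),(784,588),interpolation=cv2.INTER_CUBIC))
zs={'valve_a_mid':.02,'tray':0,'scrap_bin':0,'vise':0,'bore_mouth':.115,'gauge':0,'gauge_head':.151,'lock_pad':.065,'spray_can':0,'wire_brush':0,'wood_block':0}
for n,c in (('top',a),('scene',b)):
  for t,z in zs.items():
    for cf,p in pts(n,t):
      if cf>.2: print(n,t,cf,p.round(1),onz(c,p,z))
  print(ray(c,(280,210)))
s=bot.read_state(); print(s)
E
```

```text
pics
top tray 0.97 [358.9 218. ] [ 0.525 -0.211  0.   ]
top scrap_bin 0.82 [413.  225.2] [ 0.506 -0.373  0.   ]
top vise 0.67 [193.7 178.5] [0.637 0.285 0.   ]
top vise 0.23 [354.3 142.7] [ 0.755 -0.198  0.   ]
top bore_mouth 0.56 [187.8 172.6] [0.634 0.283 0.115]
top bore_mouth 0.55 [166.3 256.9] [0.402 0.333 0.115]
top gauge 0.93 [204.3 298.5] [0.283 0.243 0.   ]
top gauge 0.9 [186.4 251.1] [0.42 0.3  0.  ]
top gauge_head 0.55 [197.5 300.9] [0.289 0.24  0.151]
top gauge_head 0.49 [177.7 250.4] [0.419 0.296 0.151]
top gauge_head 0.36 [352.8 141.2] [ 0.721 -0.167  0.151]
top lock_pad 0.56 [166.9 255.8] [0.405 0.343 0.065]
top lock_pad 0.38 [182.9 301.3] [0.28  0.294 0.065]
top spray_can 0.92 [284.3 132.7] [0.782 0.015 0.   ]
top wire_brush 0.75 [353.7 141.3] [ 0.759 -0.197  0.   ]
top wood_block 0.69 [132.  202.2] [0.563 0.466 0.   ]
(array([0.401, 0.056, 1.403]), array([ 0.103, -0.022, -0.995]))
scene valve_a_mid 0.66 [174.8 340.8] [ 0.523 -0.38   0.02 ]
scene tray 0.67 [221.7 293.8] [ 0.526 -0.207  0.   ]
scene scrap_bin 0.91 [174.5 339.9] [ 0.513 -0.376  0.   ]
scene vise 0.58 [35
[... 568 characters left out ...]
 -0.201  0.   ]
scene wire_brush 0.51 [304.5 240.7] [0.607 0.06  0.   ]
scene wood_block 0.75 [369.  142.6] [0.56  0.475 0.   ]
(array([ 0.993, -0.568,  1.351]), array([-0.318,  0.419, -0.85 ]))
{'time_s': 1.2, 'joint_positions': array([-87.002,  30.221,  82.088,   0.003,  67.69 , -10.226]), 'qvel': array([ 0.031,  0.071, -0.02 ,  0.008,  0.027,  0.103]), 'tau': array([ -0.   , -44.002, -17.699,   0.063,   0.051,  -0.   ]), 'position': array([ 0.143, -0.608,  0.245]), 'tcp_rot': array([[-0.973,  0.   ,  0.229],
       [-0.229, -0.   , -0.973],
       [-0.   , -1.   ,  0.   ]]), 'force': array([ 0.16 , -0.465,  0.057]), 'moment': array([ 0.042,  0.045, -0.009]), 'opening': 0.9985109509487311}
```

View pics/both0.png

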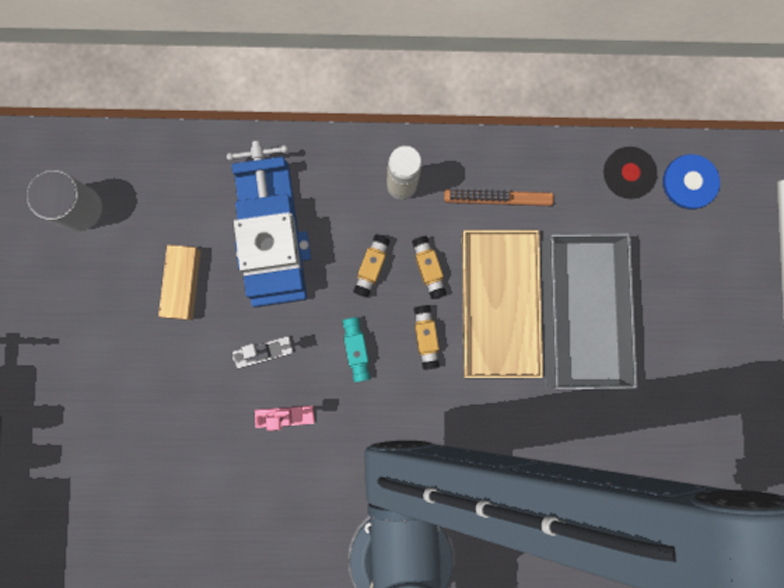

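View pics/scene0.png

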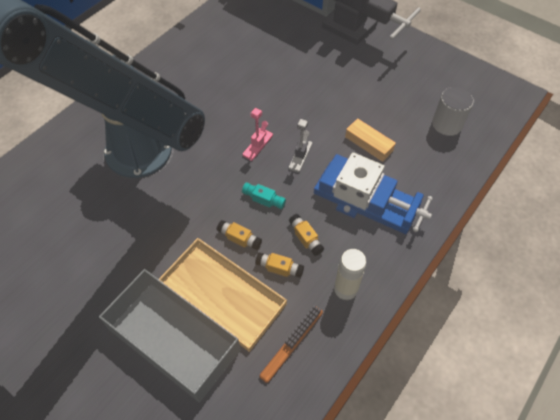

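```bash
cat >> h.py <<'E'
def brass(c, roi=None, lo=(10,110,80), hi=(25,255,255), amin=40):
    hsv=cv2.cvtColor(c['image'],cv2.COLOR_BGR2HSV); m=cv2.inRange(hsv,lo,hi)
    m=cv2.morphologyEx(m,cv2.MORPH_CLOSE,np.ones((5,5)))
    n,l,st,ce=cv2.connectedComponentsWithStats(m)
    out=[]
    for i in range(1,n):
        if st[i,4]>amin:
            cn=cv2.findContours((l==i).astype(np.uint8),cv2.RETR_EXTERNAL,cv2.CHAIN_APPROX_NONE)[0][0]
            out.append((st[i,4],ce[i],cv2.minAreaRect(cn)))
    return out
def tool(v):
    "world vector -> tool axes share of 0.08"
    return np.asarray(bot.read_state()['tcp_rot']).T@np.asarray(v)/.08
E
python3 - <<'E'
from h import *
np.set_printoptions(precision=3,suppress=True)
for n in ('top','scene'):
  c=cap(n)
  for a,ce,r in brass(c): print(n,a,ce,r[1:],onz(c,ce,.035))
  for d in models.recognise(n,'valve_a'): 
    e=np.array(d['extent'])*[560,420,560,420]; print(d['conf'],e,onz(c,(e[:2]+e[2:])/2,.02))
E
```

```text
top 2741 [278.594  84.046] ((559.16455078125, 4.904786586761475), 1.0809242725372314) [0.922 0.035 0.035]
top 414 [364.287 141.732] ((77.1980972290039, 8.819132804870605), 2.0095536708831787) [ 0.749 -0.222  0.035]
top 315 [265.044 188.848] ((13.928387641906738, 23.333641052246094), 21.03750991821289) [0.604 0.07  0.035]
top 54 [136.63  188.648] ((5.3732008934021, 28.159555435180664), 5.710593223571777) [0.599 0.444 0.035]
top 328 [306.186 190.073] ((23.084625244140625, 14.230246543884277), 71.56504821777344) [ 0.602 -0.05   0.035]
top 323 [304.48  240.328] ((23.112693786621094, 14.065289497375488), 81.25383758544922) [ 0.455 -0.046  0.035]
0.93 [295.008 217.896 312.312 261.996] [ 0.457 -0.045  0.02 ]
0.86 [244.776 226.59  259.616 273.882] [0.425 0.105 0.02 ]
0.84 [294.616 170.898 320.096 213.192] [ 0.598 -0.055  0.02 ]
0.75 [251.328 164.388 277.088 211.218] [0.609 0.073 0.02 ]
scene 2417 [426.913 274.133] ((8.598653793334961, 395.80029296875), 33.86369323730469) [0.937 0.162 0.035]
scene 757 [370.616 136.602] ((48.52436828613281, 16.35218048095703), 32.15229415893555) [0.562 0.472 0.035]
scene 364 [305.379 232.731] ((23.60000228881836, 17.0), 53.13010025024414) [0.604 0.066 0.035]
scene 398 [237.915 233.739] ((23.702320098876953, 17.441329956054688), 26.56505012512207) [ 0.456 -0.052  0.035]
scene 1437 [227.526 289.716] ((110.78741455078125, 45.45587921142578), 33.53047180175781) [ 0.543 -0.198  0.035]
scene 443 [278.752 263.971] ((24.62969207763672, 18.527408599853516), 17.10272979736328) [ 0.604 -0.057  0.035]
scene 543 [279.488 358.827] ((11.400684356689453, 89.95608520507812), 38.65980529785156) [ 0.762 -0.259  0.035]
0.97 [288.4   214.494 323.904 254.688] [0.605 0.069 0.02 ]
0.86 [215.32  220.08  261.296 249.69 ] [ 0.453 -0.049  0.02 ]
0.75 [255.08  252.21  302.904 278.502] [ 0.602 -0.054  0.02 ]
0.66 [240.576 180.18  286.72  208.488] [0.425 0.103 0.02 ]
```

arm_command:
  translation:
    - [-0.4,-0.3,-0.4]
    - [-0.97,-0.6,-0.94]
    - [-0.97,-0.6,-0.94]
  rotation:
    - [0,0,0]
    - [0,0,0]
    - [0,0,0]
  grip: [-1,-1,-1]

```text
time_s: 1.7
position: [0.2031, -0.5145, 0.294]
tcp_rot: [[-0.973, 0.001, 0.231], [-0.231, 0.0, -0.973], [-0.001, -1.0, -0.0]]
force: [-0.1, 0.0, 0.0]
opening: 0.999
```

arm_command:
  translation:
    - [-0.4,0,-0.4]
    - [-0.97,0,-0.94]
    - [-0.97,0,-0.94]
  rotation:
    - [0,0,0]
    - [0,0,0]
    - [0,0,0]
  grip: [-1,-1,-1]

```text
time_s: 2.0
position: [0.261, -0.4221, 0.2924]
tcp_rot: [[-0.973, -0.0, 0.232], [-0.232, 0.003, -0.973], [-0.001, -1.0, -0.003]]
force: [-0.6, 1.2, -0.2]
opening: 1.0
```

arm_command:
  translation:
    - [-0.5,0,-0.47]
    - [-0.9,0,-0.85]
    - [-0.9,0,-0.85]
  rotation:
    - [0,0,0]
    - [0,0,0]
    - [0,0,0]
  grip: [-1,-1,-1]

```text
time_s: 2.3
position: [0.3158, -0.3393, 0.2924]
tcp_rot: [[-0.972, -0.0, 0.234], [-0.234, 0.003, -0.972], [-0.001, -1.0, -0.003]]
force: [-0.7, -0.2, -0.5]
opening: 0.995
```

arm_command:
  translation:
    - [-0.5,0,-0.47]
    - [-0.9,0,-0.85]
    - [-0.9,0,-0.85]
  rotation:
    - [0,0,0]
    - [0,0,0]
    - [0,0,0]
  grip: [-1,-1,-1]

```text
time_s: 2.6
position: [0.3704, -0.2578, 0.2925]
tcp_rot: [[-0.972, 0.0, 0.235], [-0.235, 0.002, -0.972], [-0.001, -1.0, -0.001]]
force: [-0.1, -0.2, 0.6]
opening: 0.996
```

arm_command:
  translation:
    - [-0.5,0,-0.47]
    - [-0.9,0,-0.85]
    - [-0.9,0,-0.85]
  rotation:
    - [0,0,0]
    - [0,0,0]
    - [0,0,0]
  grip: [-1,-1,-1]

```text
time_s: 2.9
position: [0.4254, -0.176, 0.2926]
tcp_rot: [[-0.972, 0.001, 0.235], [-0.235, 0.001, -0.972], [-0.001, -1.0, -0.0]]
force: [0.3, -0.1, -0.2]
opening: 1.001
```

arm_command:
  translation:
    - [-0.5,0,-0.47]
    - [-0.9,0,-0.85]
    - [-0.9,0,-0.85]
  rotation:
    - [0,0,0]
    - [0,0,0]
    - [0,0,0]
  grip: [-1,-1,-1]

```text
time_s: 3.2
position: [0.4804, -0.0941, 0.2927]
tcp_rot: [[-0.972, 0.002, 0.234], [-0.234, 0.0, -0.972], [-0.002, -1.0, 0.001]]
force: [0.2, -1.2, 0.1]
opening: 0.999
```

arm_command:
  translation:
    - [-0.5,0,-0.4]
    - [-0.8,0,-0.7]
    - [-0.8,0,-0.7]
    - [-0.8,0,-0.7]
  rotation:
    - [0,0,0]
    - [0,0,0]
    - [0,0,0]
    - [0,0,0]
  grip: [-1,-1,-1,-1]

```text
time_s: 3.6
position: [0.5274, -0.0284, 0.2922]
tcp_rot: [[-0.973, -0.001, 0.229], [-0.229, -0.001, -0.973], [0.001, -1.0, 0.001]]
force: [-0.6, -0.5, -0.2]
opening: 0.999
```

```bash
cat > look.py <<'E'
from h import *
import sys
np.set_printoptions(precision=4,suppress=True)
c=cap('wrist',sys.argv[1] if len(sys.argv)>1 else None)
s=c['s']; print(s['time_s'],s['position'],s['joint_positions'].round(0))
for a,ce,r in brass(c,amin=150):
    # axis from the box: long side
    bx=cv2.boxPoints(r); w=[onz(c,p,.04) for p in bx]
    e1=w[1]-w[0]; e2=w[2]-w[1]; l,s_=(e1,e2) if np.linalg.norm(e1)>np.linalg.norm(e2) else (e2,e1)
    print(a,np.round(ce),'mid',np.mean(w,0)[:2],'len %.3f wid %.3f yaw %.1f'%(np.linalg.norm(l),np.linalg.norm(s_),(np.degrees(np.arctan2(l[1],l[0]))+90)%180-90))
E
python3 look.py wr1.png
```

```text
3.6 [ 0.5274 -0.0284  0.2922] [-15.  20.  93.  -0.  68.  62.]
237 [546.   9.] mid [ 0.9044 -0.3719] len 0.078 wid 0.021 yaw -89.3
1606 [442.  53.] mid [ 0.7492 -0.189 ] len 0.225 wid 0.028 yaw -89.6
711 [ 4. 96.] mid [0.563  0.4189] len 0.139 wid 0.026 yaw 9.7
1815 [214. 101.] mid [0.6023 0.0686] len 0.069 wid 0.043 yaw -20.7
1777 [309. 124.] mid [ 0.601  -0.0501] len 0.069 wid 0.041 yaw 19.5
1423 [279. 232.] mid [ 0.4571 -0.0461] len 0.075 wid 0.039 yaw 9.4
528 [120. 297.] mid [0.2876 0.1682] len 0.096 wid 0.036 yaw -3.3
530 [436. 297.] mid [ 0.4003 -0.3119] len 0.096 wid 0.036 yaw 29.8
3373 [386. 343.] mid [ 0.2953 -0.2975] len 0.479 wid 0.066 yaw -75.4
```

View pics/wr1.png

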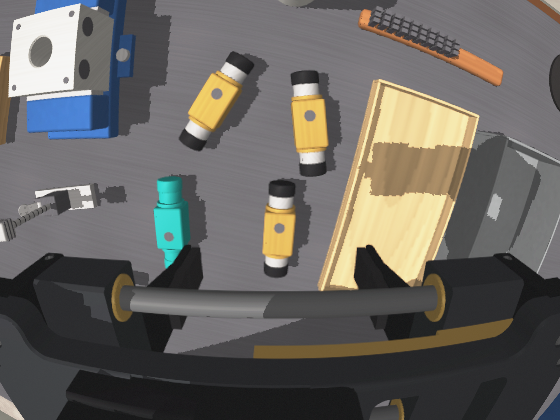

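arm_command:
  translation:
    - [0.4,0.4,0.015]
    - [0.925,1,0.035]
    - [0.925,1,0.035]
    - [0.925,1,0.035]
  rotation:
    - [0,0.06,0]
    - [0,0.06,0]
    - [0,0.06,0]
    - [0,0.06,0]
  grip: [-1,-1,-1,-1]

```text
time_s: 4.05
position: [0.4523, -0.0476, 0.211]
tcp_rot: [[-0.986, -0.006, 0.164], [-0.164, 0.001, -0.987], [0.006, -1.0, -0.002]]
force: [0.3, 0.1, 0.2]
opening: 1.001
```

arm_command:
  translation:
    - [0,0.5,0]
    - [0,1,0]
    - [0,1,0]
  rotation:
    - [0,0,0]
    - [0,0,0]
    - [0,0,0]
  grip: [-1,-1,-1]

```text
time_s: 4.35
position: [0.4546, -0.0469, 0.1297]
tcp_rot: [[-0.986, -0.007, 0.166], [-0.166, 0.002, -0.986], [0.006, -1.0, -0.003]]
force: [-1.4, -0.3, 0.2]
opening: 0.999
```

```bash
python3 look.py wr2.png
```

```text
4.35 [ 0.4546 -0.0469  0.1297] [-20.  29. 112.  -0.  40.  61.]
3424 [158.  25.] mid [0.5937 0.0663] len 0.058 wid 0.055 yaw -16.9
4054 [318.  38.] mid [ 0.5946 -0.0519] len 0.062 wid 0.042 yaw 18.6
4176 [278. 217.] mid [ 0.4563 -0.0457] len 0.074 wid 0.038 yaw 8.0
530 [120. 297.] mid [0.3535 0.084 ] len 0.057 wid 0.021 yaw -7.2
531 [436. 297.] mid [ 0.4023 -0.2019] len 0.057 wid 0.021 yaw 26.1
3370 [386. 343.] mid [ 0.3409 -0.1894] len 0.281 wid 0.039 yaw -78.8
```

View pics/wr2.png

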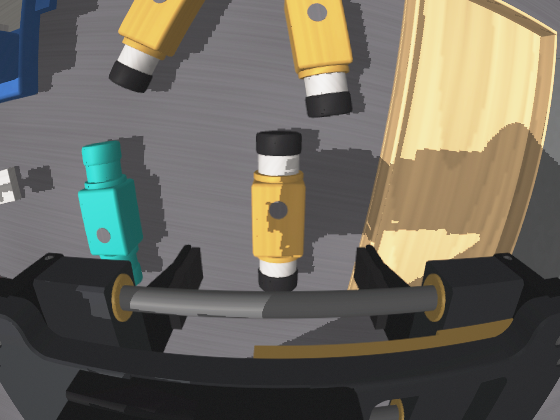

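arm_command:
  translation:
    - [0,0.4,0]
    - [0,0.8,0]
    - [0,0.8,0]
  rotation:
    - [0,0,0]
    - [0,0,0]
    - [0,0,0]
  grip: [-1,-1,-1]

```text
time_s: 4.7
position: [0.4563, -0.0468, 0.0681]
tcp_rot: [[-0.986, -0.001, 0.167], [-0.167, 0.0, -0.986], [0.001, -1.0, -0.001]]
force: [-0.0, 0.9, -0.7]
opening: 0.996
```

arm_command:
  translation:
    - [0,0.25,0]
    - [0,0.46,0]
    - [0,0.46,0]
    - [0,0.46,0]
  rotation:
    - [0,0,0]
    - [0,0,0]
    - [0,0,0]
    - [0,0,0]
  grip: [-1,-1,-1,0]

```text
time_s: 5.1
position: [0.4575, -0.0469, 0.0337]
tcp_rot: [[-0.986, 0.003, 0.167], [-0.167, -0.001, -0.986], [-0.003, -1.0, 0.002]]
force: [-0.5, 0.3, 0.7]
opening: 0.966
```

arm_command:
  translation:
    - [0,0,0]
    - [0,0,0]
    - [0,0,0]
    - [0,0,0]
    - [0,0,0]
  rotation:
    - [0,0,0]
    - [0,0,0]
    - [0,0,0]
    - [0,0,0]
    - [0,0,0]
  grip: [1,1,1,1,1]

```text
time_s: 5.6
position: [0.4559, -0.0463, 0.0319]
tcp_rot: [[-0.986, 0.0, 0.167], [-0.167, -0.0, -0.986], [-0.0, -1.0, 0.0]]
force: [0.6, -0.0, -0.1]
opening: 0.539
```

arm_command:
  translation:
    - [0,0,0]
    - [0,0,0]
    - [0,-0.2,0]
    - [0,-0.6,0]
    - [0,-1,0]
  rotation:
    - [0,0,0]
    - [0,0,0]
    - [0,0,0]
    - [0,0,0]
    - [0,0,0]
  grip: [1,1,1,1,1]

```text
time_s: 6.1
position: [0.4546, -0.0459, 0.1114]
tcp_rot: [[-0.986, -0.004, 0.167], [-0.167, 0.001, -0.986], [0.004, -1.0, -0.002]]
force: [0.4, 0.0, -4.4]
opening: 0.456
```

arm_command:
  translation:
    - [0,-0.4,0]
    - [0,-0.8,0]
    - [0,-0.8,0]
    - [0,-0.8,0]
    - [0,-0.8,0]
  rotation:
    - [0,0,0]
    - [0,0,0]
    - [0,0,0]
    - [0,0,0]
    - [0,0,0]
  grip: [1,1,1,1,1]

```text
time_s: 6.6
position: [0.4543, -0.0458, 0.1742]
tcp_rot: [[-0.986, -0.004, 0.167], [-0.167, 0.001, -0.986], [0.004, -1.0, -0.002]]
force: [0.4, -0.1, -5.9]
opening: 0.459
```

```bash
cat > mo.py <<'E'
from h import *
s=bot.read_state(); R=np.asarray(s['tcp_rot'])
print(s['time_s'],s['position'],'F',s['force'].round(2),'M tool',(R.T@s['moment']).round(4),'open',round(s['opening'],3),'q',s['joint_positions'].round(0)); print(R.round(3).tolist())
E
python3 mo.py
```

```text
6.6 [ 0.45434132 -0.04577685  0.17415333] F [ 0.36 -0.11 -5.95] M tool [-0.0092  0.037  -0.0278] open 0.459 q [-20.  24. 110.  -0.  46.  61.]
[[-0.986, -0.004, 0.167], [-0.167, 0.001, -0.986], [0.004, -1.0, -0.002]]
```

arm_command:
  translation:
    - [0,0,0]
    - [0,0,0]
    - [0,0,0]
    - [0,0,0]
    - [0,0,0]
  rotation:
    - [0,0,0.12]
    - [0,0,0.24]
    - [0,0,0.36]
    - [0,0,0.45]
    - [0,0,0.45]
  grip: [1,1,1,1,1]

```text
time_s: 7.1
position: [0.4561, -0.0407, 0.1739]
tcp_rot: [[-0.893, 0.413, 0.177], [-0.153, 0.092, -0.984], [-0.423, -0.906, -0.019]]
force: [1.1, 0.2, -4.7]
opening: 0.456
```

```bash
python3 mo.py
```

```text
7.1 [ 0.45610725 -0.04070638  0.17389738] F [ 1.12  0.24 -4.74] M tool [-0.0072 -0.0127 -0.5342] open 0.456 q [-30.  21. 126.  52.  21.   3.]
[[-0.893, 0.413, 0.177], [-0.153, 0.092, -0.984], [-0.423, -0.906, -0.019]]
```

arm_command:
  translation:
    - [0,0,0]
    - [0,0,0]
    - [0,0,0]
    - [0,0,0]
    - [0,0,0]
  rotation:
    - [0,0,0]
    - [0,0,-0.12]
    - [0,0,-0.24]
    - [0,0,-0.36]
    - [0,0,-0.45]
  grip: [1,1,1,1,1]

```text
time_s: 7.6
position: [0.4555, -0.0415, 0.1746]
tcp_rot: [[-0.982, 0.062, 0.179], [-0.177, 0.038, -0.983], [-0.067, -0.997, -0.026]]
force: [-0.2, 2.2, -5.9]
opening: 0.457
```

arm_command:
  translation:
    - [0,0,0]
    - [0,0,0]
    - [0,0,0]
  rotation:
    - [0,0,0]
    - [0,0,0]
    - [0,0,0]
  grip: [1,1,1]

```text
time_s: 7.9
position: [0.456, -0.0399, 0.1745]
tcp_rot: [[-0.981, 0.07, 0.183], [-0.18, 0.044, -0.983], [-0.077, -0.997, -0.031]]
force: [-0.6, 0.1, -5.5]
opening: 0.458
```

```bash
python3 mo.py
```

```text
7.9 [ 0.45603524 -0.03990757  0.17451975] F [-0.6   0.1  -5.46] M tool [ 0.0525 -0.0671 -0.1446] open 0.458 q [-21.  23. 112.   6.  42.  54.]
[[-0.981, 0.07, 0.183], [-0.18, 0.044, -0.983], [-0.077, -0.997, -0.031]]
```

arm_command:
  translation:
    - [0,0,0]
    - [0,0,0]
    - [0,0,0]
    - [0,0,0]
    - [0,0,0]
  rotation:
    - [0,0,-0.12]
    - [0,0,-0.24]
    - [0,0,-0.36]
    - [0,0,-0.45]
    - [0,0,-0.45]
  grip: [1,1,1,1,1]

```text
time_s: 8.4
position: [0.4592, -0.0405, 0.1738]
tcp_rot: [[-0.907, -0.379, 0.184], [-0.181, -0.043, -0.983], [0.38, -0.925, -0.03]]
force: [0.1, 0.1, -4.6]
opening: 0.458
```

```bash
python3 mo.py
```

```text
8.4 [ 0.45922665 -0.04049539  0.17383692] F [ 0.07  0.07 -4.64] M tool [0.076  0.0067 0.5689] open 0.458 q [-14.  33.  95.  -8.  73.  69.]
[[-0.907, -0.379, 0.184], [-0.181, -0.043, -0.983], [0.38, -0.925, -0.03]]
```

arm_command:
  translation:
    - [0,0,0]
    - [0,0,0]
    - [0,0,0]
    - [0,0,0]
    - [0,0,0]
  rotation:
    - [0,0,0.12]
    - [0,0,0.24]
    - [0,0,0.36]
    - [0,0,0.45]
    - [0,0,0.45]
  grip: [1,1,1,1,1]

```text
time_s: 8.9
position: [0.4525, -0.04, 0.1754]
tcp_rot: [[-0.981, 0.069, 0.18], [-0.177, 0.044, -0.983], [-0.076, -0.997, -0.031]]
force: [-0.9, -0.1, -5.2]
opening: 0.458
```

arm_command:
  translation:
    - [0,0,0]
    - [0,0,0]
    - [0,0,0]
  rotation:
    - [0,0,0]
    - [0,0,0]
    - [0,0,0]
  grip: [1,1,1]

```text
time_s: 9.2
position: [0.4589, -0.0409, 0.1755]
tcp_rot: [[-0.98, 0.073, 0.184], [-0.181, 0.042, -0.983], [-0.08, -0.996, -0.028]]
force: [0.1, -0.3, -4.5]
opening: 0.458
```

```bash
python3 mo.py
```

```text
9.2 [ 0.4589027  -0.04093514  0.17554798] F [ 0.11 -0.33 -4.49] M tool [ 0.0579  0.0455 -0.1443] open 0.458 q [-21.  23. 112.   6.  42.  54.]
[[-0.98, 0.073, 0.184], [-0.181, 0.042, -0.983], [-0.08, -0.996, -0.028]]
```

```bash
cat > avg.py <<'E'
from h import *
M=[];F=[];t0=bot.read_state()['time_s']
for i in range(5):
    eyes.capture('top'); s=bot.read_state(); R=np.asarray(s['tcp_rot']); M.append(R.T@s['moment']); F.append(s['force'])
print(t0,s['time_s'],'M',np.mean(M,0).round(4),'sd',np.std(M,0).round(4),'F',np.mean(F,0).round(2),s['position'].round(4),s['joint_positions'].round(0)); print(R.round(3).tolist())
E
python3 avg.py
```

```text
9.2 9.45 M [ 0.0366 -0.0026 -0.105 ] sd [0.0406 0.0372 0.0143] F [-0.19  0.06 -4.61] [ 0.4582 -0.0406  0.1753] [-21.  23. 112.   6.  42.  54.]
[[-0.98, 0.072, 0.184], [-0.181, 0.042, -0.983], [-0.079, -0.996, -0.028]]
```

arm_command:
  translation:
    - [0,0,0]
    - [0,0,0]
    - [0,0,0]
    - [0,0,0]
    - [0,0,0]
  rotation:
    - [0,0,0.12]
    - [0,0,0.24]
    - [0,0,0.35]
    - [0,0,0.35]
    - [0,0,0.35]
  grip: [1,1,1,1,1]

```text
time_s: 9.95
position: [0.4569, -0.0407, 0.1751]
tcp_rot: [[-0.889, 0.419, 0.182], [-0.152, 0.104, -0.983], [-0.431, -0.902, -0.028]]
force: [-0.4, -0.2, -5.2]
opening: 0.459
```

arm_command:
  translation:
    - [0,0,0]
    - [0,0,0]
    - [0,0,0]
    - [0,0,0]
    - [0,0,0]
  rotation:
    - [0,0,-0.12]
    - [0,0,-0.24]
    - [0,0,-0.35]
    - [0,0,-0.35]
    - [0,0,-0.35]
  grip: [1,1,1,1,1]

```text
time_s: 10.45
position: [0.4612, -0.0417, 0.1764]
tcp_rot: [[-0.98, 0.075, 0.185], [-0.182, 0.038, -0.982], [-0.081, -0.996, -0.024]]
force: [1.4, 0.4, -4.1]
opening: 0.457
```

```bash
python3 avg.py
```

```text
10.45 10.7 M [ 0.0455 -0.0043 -0.1247] sd [0.0357 0.0412 0.0551] F [-0.41  0.49 -4.86] [ 0.457  -0.0403  0.1751] [-21.  23. 112.   6.  42.  54.]
[[-0.98, 0.071, 0.183], [-0.181, 0.043, -0.983], [-0.078, -0.997, -0.029]]
```

```bash
cat > go.py <<'E'
# python3 go.py x y z yaw : shares from the present pose to tool down, -x tool axis at yaw
from h import *
import sys
from scipy.spatial.transform import Rotation as Ro
x,y,z,yaw=map(float,sys.argv[1:5]); a=np.radians(yaw)
s=bot.read_state(); R=np.asarray(s['tcp_rot'])
Rt=np.array([[-np.cos(a),0,np.sin(a)],[-np.sin(a),0,-np.cos(a)],[0,-1,0]])
print(s['time_s'],s['position'].round(4),'M',(R.T@s['moment']).round(3),'F',s['force'].round(1),'q',s['joint_positions'].round(0))
print('trans',(R.T@(np.array([x,y,z])-s['position'])/.08).round(3),'rot',(Ro.from_matrix(R.T@Rt).as_rotvec(degrees=True)/60).round(3))
E
python3 go.py 0.455 -0.183 0.175 0; python3 - <<'E'
from h import *
c=cap('top')
for p in ((463,231),(541,231),(543,377),(464,377)): print('tray',onz(c,(p[0]/1.4,p[1]/1.4),.028).round(3))
for p in ((552,235),(630,234),(636,387),(556,389)): print('bin',onz(c,(p[0]/1.4,p[1]/1.4),.09).round(3))
E
```

```text
10.7 [ 0.457  -0.0403  0.1751] M [ 0.091  0.046 -0.135] F [-0.1  1.1 -4. ] q [-21.  23. 112.   6.  42.  54.]
trans [ 0.347 -0.077  1.748] rot [ 0.035  0.175 -0.072]
tray [ 0.679 -0.123  0.028]
tray [ 0.682 -0.289  0.028]
tray [ 0.375 -0.289  0.028]
tray [ 0.373 -0.125  0.028]
bin [ 0.661 -0.295  0.09 ]
bin [ 0.666 -0.454  0.09 ]
bin [ 0.359 -0.458  0.09 ]
bin [ 0.353 -0.299  0.09 ]
```

arm_command:
  translation:
    - [0.08,-0.02,0.4]
    - [0.17,-0.04,0.87]
    - [0.17,-0.04,0.87]
    - [0.17,-0.04,0.87]
  rotation:
    - [0.012,0.06,-0.024]
    - [0.024,0.12,-0.05]
    - [0.035,0.175,-0.072]
    - [0.035,0.175,-0.072]
  grip: [1,1,1,1]

```text
time_s: 11.15
position: [0.4572, -0.1126, 0.1755]
tcp_rot: [[-1.0, 0.002, -0.002], [0.002, -0.001, -1.0], [-0.002, -1.0, 0.001]]
force: [0.2, 0.3, -4.2]
opening: 0.455
```

arm_command:
  translation:
    - [0,0.3,0.4]
    - [0,0.7,0.87]
    - [0,0.7,0.87]
    - [0,0.7,0.87]
  rotation:
    - [0,0,0]
    - [0,0,0]
    - [0,0,0]
    - [0,0,0]
  grip: [1,1,1,1]

```text
time_s: 11.55
position: [0.4557, -0.1808, 0.1186]
tcp_rot: [[-1.0, -0.002, -0.001], [0.001, 0.002, -1.0], [0.002, -1.0, -0.002]]
force: [-0.9, 1.0, -4.4]
opening: 0.457
```

```bash
python3 go.py 0.454 -0.182 0.037 0
```

```text
11.55 [ 0.4557 -0.1808  0.1186] M [-0.005  0.    -0.037] F [-0.9  1.  -4.4] q [-35.  32. 108.   0.  41.  55.]
trans [0.02  1.02  0.017] rot [ 0.002 -0.001  0.002]
```

arm_command:
  translation:
    - [0,0.3,0]
    - [0.01,0.6,0]
    - [0.02,0.8,0.01]
    - [0.02,0.8,0.01]
  rotation:
    - [0,0,0]
    - [0,0,0]
    - [0,0,0]
    - [0,0,0]
  grip: [1,1,1,1]

```text
time_s: 11.95
position: [0.4543, -0.1802, 0.055]
tcp_rot: [[-1.0, -0.002, 0.002], [-0.002, 0.002, -1.0], [0.002, -1.0, -0.002]]
force: [-0.5, 0.6, -5.6]
opening: 0.454
```

arm_command:
  translation:
    - [0,0.08,0]
    - [0,0.16,0]
    - [0,0.22,0]
    - [0,0.22,0]
    - [0,0.22,0]
  rotation:
    - [0,0,0]
    - [0,0,0]
    - [0,0,0]
    - [0,0,0]
    - [0,0,0]
  grip: [1,1,1,1,1]

```text
time_s: 12.45
position: [0.4557, -0.1823, 0.0383]
tcp_rot: [[-1.0, 0.001, -0.0], [0.0, -0.001, -1.0], [-0.001, -1.0, 0.001]]
force: [0.4, -0.6, -4.7]
opening: 0.454
```

```bash
python3 go.py 0.454 -0.182 0.037 0
```

```text
12.45 [ 0.4557 -0.1823  0.0383] M [-0.015 -0.055 -0.002] F [ 0.4 -0.6 -4.7] q [-35.  41. 110.  -0.  29.  55.]
trans [ 0.022  0.016 -0.004] rot [-0.001 -0.    -0.001]
```

arm_command:
  translation:
    - [0,0.015,0]
    - [0,0.03,0]
    - [0,0.03,0]
  rotation:
    - [0,0,0]
    - [0,0,0]
    - [0,0,0]
  grip: [1,1,1]

```text
time_s: 12.75
position: [0.4558, -0.1824, 0.0358]
tcp_rot: [[-1.0, 0.002, -0.0], [0.0, -0.001, -1.0], [-0.002, -1.0, 0.001]]
force: [0.3, -0.2, -4.6]
opening: 0.455
```

arm_command:
  translation:
    - [0,0,0]
    - [0,0,0]
    - [0,0,0]
    - [0,0,0]
  rotation:
    - [0,0,0]
    - [0,0,0]
    - [0,0,0]
    - [0,0,0]
  grip: [0,-0.35,-0.35,-0.35]

```text
time_s: 13.15
position: [0.4558, -0.1824, 0.036]
tcp_rot: [[-1.0, 0.002, -0.0], [0.0, -0.002, -1.0], [-0.002, -1.0, 0.002]]
force: [-0.5, -0.1, -0.4]
opening: 0.645
```

arm_command:
  translation:
    - [0,-0.2,0]
    - [0,-0.6,0]
    - [0,-1,0]
    - [0,-1,0]
  rotation:
    - [0,0,0]
    - [0,0,0]
    - [0,0,0]
    - [0,0,0]
  grip: [-0.35,-0.35,-0.35,-0.35]

```text
time_s: 13.55
position: [0.4577, -0.1835, 0.1192]
tcp_rot: [[-1.0, 0.008, 0.0], [-0.0, -0.006, -1.0], [-0.008, -1.0, 0.006]]
force: [0.1, -1.4, -0.3]
opening: 0.671
```

arm_command:
  translation:
    - [-0.4,-0.5,-0.4]
    - [-0.8,-0.9,-0.8]
    - [-0.8,-0.9,-0.8]
  rotation:
    - [0,0,0]
    - [0,0,0]
    - [0,0,0]
  grip: [-1,-1,-1]

```text
time_s: 13.85
position: [0.523, -0.1169, 0.1904]
tcp_rot: [[-1.0, 0.008, 0.002], [-0.002, -0.003, -1.0], [-0.008, -1.0, 0.003]]
force: [-0.9, -0.4, 0.7]
opening: 0.863
```

```bash
python3 look.py wr3.png
```

```text
13.85 [ 0.523  -0.1169  0.1904] [-25.  27.  98.   0.  54.  65.]
3236 [203. 116.] mid [ 0.604  -0.0479] len 0.068 wid 0.044 yaw 19.2
2871 [ 98. 125.] mid [0.6012 0.0623] len 0.073 wid 0.056 yaw -21.0
1670 [334. 259.] mid [ 0.4606 -0.1811] len 0.071 wid 0.045 yaw -0.4
510 [137. 299.] mid [0.4067 0.0413] len 0.070 wid 0.024 yaw -14.6
511 [419. 299.] mid [ 0.4066 -0.2768] len 0.070 wid 0.024 yaw 14.8
3647 [374. 344.] mid [ 0.3328 -0.2503] len 0.366 wid 0.049 yaw -88.9
```

View pics/wr3.png

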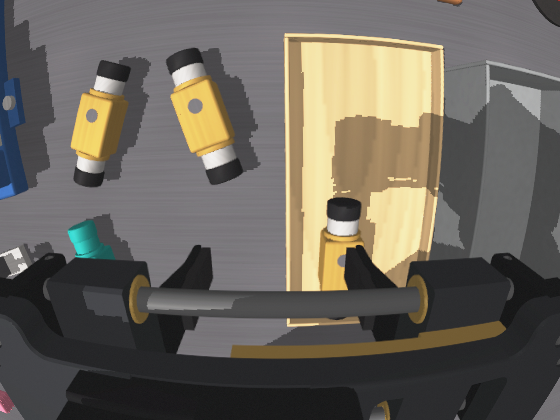

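```bash
python3 go.py 0.603 -0.051 0.110 19.3
```

```text
13.9 [ 0.5236 -0.1164  0.1906] M [-0.033 -0.008  0.025] F [ 0.4 -0.1  1.4] q [-25.  27.  98.   0.  54.  65.]
trans [-0.986  1.014 -0.818] rot [-0.004 -0.319 -0.008]
```

arm_command:
  translation:
    - [-0.4,0.4,-0.3]
    - [-0.986,1,-0.818]
    - [-0.986,1,-0.818]
    - [-0.986,1,-0.818]
    - [-0.986,1,-0.818]
  rotation:
    - [0,-0.1,0]
    - [0,-0.2,0]
    - [-0.004,-0.319,-0.008]
    - [-0.004,-0.319,-0.008]
    - [-0.004,-0.319,-0.008]
  grip: [-1,-1,-1,-1,-1]

```text
time_s: 14.4
position: [0.597, -0.0528, 0.1061]
tcp_rot: [[-0.945, -0.012, 0.327], [-0.327, 0.002, -0.945], [0.01, -1.0, -0.006]]
force: [0.8, -0.9, -0.9]
opening: 0.998
```

```bash
python3 look.py; python3 go.py 0.603 -0.051 0.030 19.3
```

```text
14.4 [ 0.597  -0.0528  0.1061] [-16.  39.  92.  -0.  50.  55.]
2738 [474.  92.] mid [ 0.7503 -0.1697] len 0.193 wid 0.027 yaw -88.2
2370 [134. 170.] mid [0.6053 0.0673] len 0.079 wid 0.045 yaw -24.6
4881 [273. 217.] mid [ 0.6051 -0.0445] len 0.073 wid 0.038 yaw 20.4
529 [120. 297.] mid [0.4954 0.0509] len 0.052 wid 0.019 yaw 0.6
538 [436. 297.] mid [ 0.5814 -0.1943] len 0.051 wid 0.020 yaw 35.9
3402 [386. 343.] mid [ 0.5251 -0.1928] len 0.252 wid 0.035 yaw -69.1
14.45 [ 0.5972 -0.0533  0.1071] M [ 0.03   0.038 -0.012] F [-0.1  0.4  0.4] q [-16.  39.  92.  -0.  50.  55.]
trans [-0.087  0.963  0.001] rot [ 0.005 -0.004  0.009]
```

arm_command:
  translation:
    - [-0.05,0.3,-0.02]
    - [-0.1,0.6,-0.035]
    - [-0.1,0.9,-0.035]
    - [-0.1,0.96,-0.035]
    - [-0.1,0.96,-0.035]
  rotation:
    - [0,0,0]
    - [0.005,0,0.009]
    - [0.005,0,0.009]
    - [0.005,0,0.009]
    - [0.005,0,0.009]
  grip: [-1,-1,-1,-1,-1]

```text
time_s: 14.95
position: [0.6036, -0.0483, 0.0311]
tcp_rot: [[-0.945, 0.002, 0.326], [-0.326, -0.0, -0.945], [-0.002, -1.0, 0.001]]
force: [-0.6, -0.6, 0.2]
opening: 1.001
```

arm_command:
  translation:
    - [0,0,0]
    - [0,0,0]
    - [0,0,0]
    - [0,0,0]
    - [0,0,0]
  rotation:
    - [0,0,0]
    - [0,0,0]
    - [0,0,0]
    - [0,0,0]
    - [0,0,0]
  grip: [1,1,1,1,1]

```text
time_s: 15.45
position: [0.6047, -0.0474, 0.0313]
tcp_rot: [[-0.945, 0.003, 0.328], [-0.328, -0.0, -0.945], [-0.003, -1.0, 0.002]]
force: [0.0, 0.4, -0.2]
opening: 0.636
```

arm_command:
  translation:
    - [0,0,0]
    - [0,0,0]
    - [0,0,0]
    - [0,-0.3,0]
    - [0,-0.6,0]
  rotation:
    - [0,0,0]
    - [0,0,0]
    - [0,0,0]
    - [0,0,0]
    - [0,0,0]
  grip: [1,1,1,1,1]

```text
time_s: 15.95
position: [0.6027, -0.0471, 0.0775]
tcp_rot: [[-0.945, -0.002, 0.328], [-0.328, 0.0, -0.945], [0.002, -1.0, -0.001]]
force: [0.8, 0.3, -4.9]
opening: 0.454
```

arm_command:
  translation:
    - [0,-0.5,0]
    - [0,-0.9,0]
    - [0,-0.9,0]
    - [0,-0.9,0]
  rotation:
    - [0,0,0]
    - [0,0,0]
    - [0,0,0]
    - [0,0,0]
  grip: [1,1,1,1]

```text
time_s: 16.35
position: [0.6035, -0.0473, 0.1503]
tcp_rot: [[-0.945, 0.002, 0.328], [-0.328, -0.0, -0.945], [-0.002, -1.0, 0.001]]
force: [-0.1, 0.9, -5.1]
opening: 0.457
```

```bash
python3 mo.py
```

```text
16.35 [ 0.60353395 -0.04734229  0.15026131] F [-0.11  0.88 -5.07] M tool [ 0.0089  0.0219 -0.0049] open 0.457 q [-15.  35.  90.   0.  55.  56.]
[[-0.945, 0.002, 0.328], [-0.328, -0.0, -0.945], [-0.002, -1.0, 0.001]]
```

arm_command:
  translation:
    - [0,0,0]
    - [0,0,0]
    - [0,0,0]
    - [0,0,0]
    - [0,0,0]
  rotation:
    - [0,0,0.12]
    - [0,0,0.24]
    - [0,0,0.38]
    - [0,0,0.38]
    - [0,0,0.38]
  grip: [1,1,1,1,1]

```text
time_s: 16.85
position: [0.6001, -0.0468, 0.1472]
tcp_rot: [[-0.874, 0.36, 0.326], [-0.3, 0.129, -0.945], [-0.383, -0.924, -0.005]]
force: [-0.3, 0.5, -5.9]
opening: 0.461
```

arm_command:
  translation:
    - [0,0,0]
    - [0,0,0]
    - [0,0,0]
    - [0,0,0]
    - [0,0,0]
  rotation:
    - [0,0,-0.12]
    - [0,0,-0.24]
    - [0,0,-0.38]
    - [0,0,-0.38]
    - [0,0,-0.38]
  grip: [1,1,1,1,1]

```text
time_s: 17.35
position: [0.6041, -0.0464, 0.1493]
tcp_rot: [[-0.944, 0.003, 0.329], [-0.329, 0.001, -0.944], [-0.003, -1.0, -0.0]]
force: [-0.1, -0.7, -5.8]
opening: 0.459
```

```bash
python3 avg.py
```

```text
17.35 17.6 M [ 0.0062 -0.0058  0.0393] sd [0.0398 0.0118 0.0339] F [-0.19 -0.1  -4.77] [ 0.6027 -0.0476  0.1504] [-15.  35.  90.   0.  55.  56.]
[[-0.945, 0.002, 0.327], [-0.327, 0.001, -0.945], [-0.002, -1.0, -0.0]]
```

arm_command:
  translation:
    - [0,0,0]
    - [0,0,0]
    - [0,0,0]
    - [0,0,0]
    - [0,0,0]
  rotation:
    - [0,0,-0.12]
    - [0,0,-0.24]
    - [0,0,-0.38]
    - [0,0,-0.38]
    - [0,0,-0.38]
  grip: [1,1,1,1,1]

```text
time_s: 18.1
position: [0.6041, -0.0471, 0.1499]
tcp_rot: [[-0.873, -0.361, 0.328], [-0.303, -0.125, -0.945], [0.382, -0.924, 0.0]]
force: [-1.8, 0.6, -3.4]
opening: 0.454
```

arm_command:
  translation:
    - [0,0,0]
    - [0,0,0]
    - [0,0,0]
    - [0,0,0]
    - [0,0,0]
  rotation:
    - [0,0,0.12]
    - [0,0,0.24]
    - [0,0,0.38]
    - [0,0,0.38]
    - [0,0,0.38]
  grip: [1,1,1,1,1]

```text
time_s: 18.6
position: [0.6028, -0.0481, 0.1521]
tcp_rot: [[-0.945, 0.001, 0.326], [-0.326, -0.001, -0.945], [-0.001, -1.0, 0.001]]
force: [0.5, -0.3, -4.6]
opening: 0.454
```

```bash
python3 avg.py; python3 go.py .525 -.182 .150 0
```

```text
18.6 18.85 M [ 0.0283  0.0175 -0.0284] sd [0.0328 0.0275 0.0034] F [ 0.29  0.13 -5.21] [ 0.6054 -0.0472  0.1509] [-15.  35.  90.   0.  55.  56.]
[[-0.945, 0.003, 0.328], [-0.328, -0.001, -0.945], [-0.003, -1.0, 0.002]]
18.85 [ 0.6054 -0.0472  0.1509] M [ 0.025  0.044 -0.031] F [-0.1 -0.1 -6.1] q [-15.  35.  90.   0.  55.  56.]
trans [1.503 0.009 1.261] rot [-0.001  0.32  -0.003]
```

```bash
sed -i 's/range(5)/range(12)/' avg.py; python3 avg.py
```

```text
18.85 19.45 M [ 0.0026  0.0096 -0.0433] sd [0.0392 0.0412 0.0264] F [-0.26 -0.   -4.9 ] [ 0.6042 -0.0473  0.1509] [-15.  35.  90.   0.  55.  56.]
[[-0.945, 0.003, 0.328], [-0.328, -0.0, -0.945], [-0.003, -1.0, 0.001]]
```

arm_command:
  translation:
    - [0,0,0]
    - [0,0,0]
    - [0,0,0]
    - [0,0,0]
    - [0,0,0]
  rotation:
    - [0,0,0.12]
    - [0,0,0.24]
    - [0,0,0.42]
    - [0,0,0.42]
    - [0,0,0.42]
  grip: [1,1,1,1,1]

```text
time_s: 19.95
position: [0.6013, -0.0474, 0.1499]
tcp_rot: [[-0.856, 0.401, 0.326], [-0.294, 0.14, -0.945], [-0.425, -0.905, -0.002]]
force: [-1.5, 2.1, -5.4]
opening: 0.457
```

arm_command:
  translation:
    - [0,0,0]
    - [0,0,0]
    - [0,0,0]
    - [0,0,0]
    - [0,0,0]
  rotation:
    - [0,0,0]
    - [0,0,-0.12]
    - [0,0,-0.24]
    - [0,0,-0.42]
    - [0,0,-0.42]
  grip: [1,1,1,1,1]

```text
time_s: 20.45
position: [0.6078, -0.0482, 0.1531]
tcp_rot: [[-0.945, 0.005, 0.327], [-0.327, -0.008, -0.945], [-0.002, -1.0, 0.009]]
force: [0.8, 0.2, -4.1]
opening: 0.457
```

arm_command:
  translation:
    - [0,0,0]
    - [0,0,0]
    - [0,0,0]
  rotation:
    - [0,0,0]
    - [0,0,0]
    - [0,0,0]
  grip: [1,1,1]

```text
time_s: 20.75
position: [0.6032, -0.0473, 0.1506]
tcp_rot: [[-0.945, 0.002, 0.327], [-0.327, -0.0, -0.945], [-0.002, -1.0, 0.001]]
force: [-0.9, -0.8, -4.7]
opening: 0.459
```

```bash
python3 avg.py; python3 go.py .52 -.37 .200 0
```

```text
20.75 21.35 M [0.0175 0.0038 0.0349] sd [0.0249 0.0314 0.0188] F [-0.18 -0.03 -4.83] [ 0.6042 -0.0474  0.1509] [-15.  35.  90.   0.  55.  56.]
[[-0.945, 0.003, 0.328], [-0.328, -0.0, -0.945], [-0.003, -1.0, 0.001]]
21.35 [ 0.6042 -0.0474  0.1509] M [ 0.007 -0.006  0.04 ] F [-0.3 -0.2 -4.7] q [-15.  35.  90.   0.  55.  56.]
trans [ 2.314 -0.615  3.466] rot [-0.001  0.319 -0.003]
```

arm_command:
  translation:
    - [0,0,0]
    - [0,0,0]
    - [0,0,0]
    - [0,0,0]
    - [0,0,0]
  rotation:
    - [0,0,-0.12]
    - [0,0,-0.24]
    - [0,0,-0.36]
    - [0,0,-0.5]
    - [0,0,-0.5]
  grip: [1,1,1,1,1]

```text
time_s: 21.85
position: [0.6065, -0.0459, 0.1472]
tcp_rot: [[-0.82, -0.469, 0.33], [-0.286, -0.164, -0.944], [0.497, -0.868, -0.0]]
force: [0.2, -1.7, -5.2]
opening: 0.454
```

arm_command:
  translation:
    - [0,0,0]
    - [0,0,0]
    - [0,0,0]
    - [0,0,0]
    - [0,0,0]
  rotation:
    - [0,0,0]
    - [0,0,0]
    - [0,0,0]
    - [0,0,0]
    - [0,0,0]
  grip: [1,1,1,1,1]

```text
time_s: 22.35
position: [0.604, -0.0477, 0.1518]
tcp_rot: [[-0.821, -0.469, 0.327], [-0.283, -0.164, -0.945], [0.496, -0.868, 0.002]]
force: [0.3, 0.3, -5.4]
opening: 0.455
```

arm_command:
  translation:
    - [0,0,0]
    - [0,0,0]
    - [0,0,0]
    - [0,0,0]
    - [0,0,0]
  rotation:
    - [0,0,0.12]
    - [0,0,0.24]
    - [0,0,0.36]
    - [0,0,0.5]
    - [0,0,0.5]
  grip: [1,1,1,1,1]

```text
time_s: 22.85
position: [0.5987, -0.0476, 0.1513]
tcp_rot: [[-0.945, -0.004, 0.326], [-0.326, 0.001, -0.945], [0.004, -1.0, -0.002]]
force: [-1.1, 1.5, -4.9]
opening: 0.458
```

arm_command:
  translation:
    - [0,0,0]
    - [0,0,0]
    - [0,0,0]
  rotation:
    - [0,0,0]
    - [0,0,0]
    - [0,0,0]
  grip: [1,1,1]

```text
time_s: 23.15
position: [0.6058, -0.0472, 0.1509]
tcp_rot: [[-0.944, 0.003, 0.329], [-0.329, -0.001, -0.944], [-0.003, -1.0, 0.002]]
force: [-0.7, -0.1, -5.0]
opening: 0.458
```

```bash
python3 avg.py
```

```text
23.15 23.75 M [ 0.0094  0.0092 -0.0551] sd [0.0331 0.0117 0.0218] F [ 0.01  0.23 -5.03] [ 0.6042 -0.0474  0.1509] [-15.  35.  90.   0.  55.  56.]
[[-0.945, 0.003, 0.328], [-0.328, -0.0, -0.945], [-0.003, -1.0, 0.001]]
```

arm_command:
  translation:
    - [0,0,0]
    - [0,0,0]
    - [0,0,0]
    - [0,0,0]
    - [0,0,0]
  rotation:
    - [0,0,0.12]
    - [0,0,0.24]
    - [0,0,0.36]
    - [0,0,0.5]
    - [0,0,0.5]
  grip: [1,1,1,1,1]

```text
time_s: 24.25
position: [0.604, -0.0456, 0.1511]
tcp_rot: [[-0.823, 0.462, 0.332], [-0.288, 0.166, -0.943], [-0.49, -0.872, -0.003]]
force: [0.7, 1.9, -4.7]
opening: 0.451
```

arm_command:
  translation:
    - [0,0,0]
    - [0,0,0]
    - [0,0,0]
    - [0,0,0]
    - [0,0,0]
  rotation:
    - [0,0,0]
    - [0,0,0]
    - [0,0,0]
    - [0,0,0]
    - [0,0,0]
  grip: [1,1,1,1,1]

```text
time_s: 24.75
position: [0.6053, -0.0452, 0.1512]
tcp_rot: [[-0.823, 0.46, 0.333], [-0.289, 0.166, -0.943], [-0.489, -0.872, -0.003]]
force: [-0.2, -0.6, -5.2]
opening: 0.458
```

arm_command:
  translation:
    - [0,0,0]
    - [0,0,0]
    - [0,0,0]
    - [0,0,0]
    - [0,0,0]
  rotation:
    - [0,0,-0.12]
    - [0,0,-0.24]
    - [0,0,-0.36]
    - [0,0,-0.5]
    - [0,0,-0.5]
  grip: [1,1,1,1,1]

```text
time_s: 25.25
position: [0.6065, -0.0458, 0.1522]
tcp_rot: [[-0.943, -0.014, 0.331], [-0.331, -0.005, -0.944], [0.015, -1.0, 0.0]]
force: [0.8, 0.4, -5.2]
opening: 0.457
```

arm_command:
  translation:
    - [0,0,0]
    - [0,0,0]
    - [0,0,0]
  rotation:
    - [0,0,0]
    - [0,0,0]
    - [0,0,0]
  grip: [1,1,1]

```text
time_s: 25.55
position: [0.6031, -0.0452, 0.1503]
tcp_rot: [[-0.943, -0.015, 0.332], [-0.332, 0.001, -0.943], [0.014, -1.0, -0.006]]
force: [-0.9, 0.7, -4.6]
opening: 0.454
```

```bash
python3 avg.py;  python3 go.py .52 -.37 .200 0
```

```text
25.55 26.15 M [0.0041 0.0067 0.0687] sd [0.0251 0.0291 0.0246] F [-0.24 -0.03 -4.74] [ 0.6046 -0.0455  0.1509] [-15.  36.  89.  -0.  56.  56.]
[[-0.943, -0.014, 0.332], [-0.332, -0.0, -0.943], [0.013, -1.0, -0.004]]
26.15 [ 0.6046 -0.0455  0.1509] M [ 0.    -0.023  0.062] F [ 0.4 -0.4 -5.6] q [-15.  36.  89.  -0.  56.  56.]
trans [ 2.352 -0.598  3.473] rot [0.002 0.323 0.013]
```

arm_command:
  translation:
    - [0,-0.3,0]
    - [0,-0.6,0]
    - [0,-0.6,0]
    - [0,-0.6,0]
  rotation:
    - [0,0.1,0]
    - [0,0.2,0]
    - [0.002,0.323,0.013]
    - [0.002,0.323,0.013]
  grip: [1,1,1,1]

```text
time_s: 26.55
position: [0.6054, -0.0454, 0.1998]
tcp_rot: [[-1.0, 0.001, 0.0], [-0.0, -0.001, -1.0], [-0.001, -1.0, 0.001]]
force: [-0.1, 0.1, -5.5]
opening: 0.459
```

arm_command:
  translation:
    - [0.2,0,0.4]
    - [0.4,0,0.83]
    - [0.4,0,0.83]
  rotation:
    - [0,0,0]
    - [0,0,0]
    - [0,0,0]
  grip: [1,1,1]

```text
time_s: 26.85
position: [0.571, -0.1153, 0.198]
tcp_rot: [[-1.0, -0.004, -0.0], [0.0, -0.002, -1.0], [0.004, -1.0, 0.002]]
force: [-0.8, 0.5, -5.2]
opening: 0.459
```

arm_command:
  translation:
    - [0.2,0,0.4]
    - [0.4,0,0.83]
    - [0.4,0,0.83]
  rotation:
    - [0,0,0]
    - [0,0,0]
    - [0,0,0]
  grip: [1,1,1]

```text
time_s: 27.15
position: [0.5397, -0.1818, 0.1983]
tcp_rot: [[-1.0, -0.002, -0.001], [0.001, -0.002, -1.0], [0.002, -1.0, 0.002]]
force: [-0.2, 0.7, -4.5]
opening: 0.457
```

arm_command:
  translation:
    - [0.2,0,0.4]
    - [0.4,0,0.83]
    - [0.4,0,0.83]
  rotation:
    - [0,0,0]
    - [0,0,0]
    - [0,0,0]
  grip: [1,1,1]

```text
time_s: 27.45
position: [0.5082, -0.2482, 0.1985]
tcp_rot: [[-1.0, -0.001, -0.001], [0.001, -0.002, -1.0], [0.001, -1.0, 0.002]]
force: [0.4, 0.3, -5.1]
opening: 0.455
```

arm_command:
  translation:
    - [0.2,0,0.4]
    - [0.4,0,0.83]
    - [0.4,0,0.83]
  rotation:
    - [0,0,0]
    - [0,0,0]
    - [0,0,0]
  grip: [1,1,1]

```text
time_s: 27.75
position: [0.4766, -0.3148, 0.1987]
tcp_rot: [[-1.0, 0.0, -0.002], [0.002, -0.003, -1.0], [-0.0, -1.0, 0.003]]
force: [0.4, 0.1, -5.2]
opening: 0.459
```

arm_command:
  translation:
    - [0.2,0,0.4]
    - [0.4,0,0.83]
    - [0.4,0,0.83]
    - [0.4,0,0.83]
  rotation:
    - [0,0,0]
    - [0,0,0]
    - [0,0,0]
    - [0,0,0]
  grip: [1,1,1,1]

```text
time_s: 28.15
position: [0.4453, -0.3769, 0.1983]
tcp_rot: [[-1.0, -0.0, -0.0], [0.0, 0.002, -1.0], [0.0, -1.0, -0.002]]
force: [-0.0, 0.5, -4.6]
opening: 0.457
```

```bash
python3 go.py .445 -.377 .100 0
```

```text
28.15 [ 0.4453 -0.3769  0.1983] M [-0.029  0.063  0.075] F [-0.   0.5 -4.6] q [-51.  30.  91.   0.  59.  39.]
trans [0.004 1.229 0.004] rot [ 0.002 -0.     0.   ]
```

arm_command:
  translation:
    - [0,0.4,0]
    - [0,0.8,0]
    - [0,0.9,0]
    - [0,0.9,0]
  rotation:
    - [0,0,0]
    - [0,0,0]
    - [0,0,0]
    - [0,0,0]
  grip: [1,1,1,1]

```text
time_s: 28.55
position: [0.4452, -0.3751, 0.1254]
tcp_rot: [[-1.0, -0.003, 0.002], [-0.002, 0.004, -1.0], [0.003, -1.0, -0.004]]
force: [-0.3, 0.3, -4.5]
opening: 0.453
```

arm_command:
  translation:
    - [0,0.3,0]
    - [0,0.3,0]
    - [0,0.3,0]
    - [0,0.3,0]
    - [0,0.3,0]
  rotation:
    - [0,0,0]
    - [0,0,0]
    - [0,0,0]
    - [0,0,0]
    - [0,0,0]
  grip: [1,1,-0.5,-0.5,-0.5]

```text
time_s: 29.05
position: [0.4464, -0.3786, 0.105]
tcp_rot: [[-1.0, 0.003, 0.0], [-0.0, -0.004, -1.0], [-0.003, -1.0, 0.004]]
force: [0.0, 0.1, 0.3]
opening: 0.645
```

arm_command:
  translation:
    - [0,-0.4,0]
    - [0,-1,0]
    - [0,-1,0]
  rotation:
    - [0,0,0]
    - [0,0,0]
    - [0,0,0]
  grip: [-0.5,-0.5,-0.5]

```text
time_s: 29.35
position: [0.4486, -0.3812, 0.1903]
tcp_rot: [[-1.0, 0.01, 0.0], [-0.0, -0.012, -1.0], [-0.01, -1.0, 0.012]]
force: [0.1, -1.6, 0.2]
opening: 0.742
```

arm_command:
  translation:
    - [-0.15,-0.3,-0.4]
    - [-0.333,-0.4,-0.93]
    - [-0.333,-0.4,-0.93]
  rotation:
    - [0,0,0]
    - [0,0,0]
    - [0,0,0]
  grip: [-1,-1,-1]

```text
time_s: 29.65
position: [0.4732, -0.2989, 0.2171]
tcp_rot: [[-1.0, 0.002, 0.004], [-0.004, 0.0, -1.0], [-0.002, -1.0, -0.0]]
force: [-0.6, -0.2, 0.1]
opening: 0.935
```

arm_command:
  translation:
    - [-0.15,0,-0.45]
    - [-0.333,0,-0.93]
    - [-0.333,0,-0.93]
  rotation:
    - [0,0,0]
    - [0,0,0]
    - [0,0,0]
  grip: [-1,-1,-1]

```text
time_s: 29.95
position: [0.499, -0.2247, 0.2151]
tcp_rot: [[-1.0, -0.0, 0.005], [-0.005, 0.002, -1.0], [0.0, -1.0, -0.002]]
force: [0.1, -0.8, -0.1]
opening: 0.997
```

arm_command:
  translation:
    - [-0.15,0,-0.45]
    - [-0.333,0,-0.93]
    - [-0.333,0,-0.93]
  rotation:
    - [0,0,0]
    - [0,0,0]
    - [0,0,0]
  grip: [-1,-1,-1]

```text
time_s: 30.25
position: [0.5259, -0.1512, 0.2151]
tcp_rot: [[-1.0, 0.001, 0.004], [-0.004, 0.001, -1.0], [-0.001, -1.0, -0.001]]
force: [0.8, -0.3, -0.2]
opening: 0.997
```

arm_command:
  translation:
    - [-0.15,0,-0.45]
    - [-0.333,0,-0.93]
    - [-0.333,0,-0.93]
  rotation:
    - [0,0,0]
    - [0,0,0]
    - [0,0,0]
  grip: [-1,-1,-1]

```text
time_s: 30.55
position: [0.5529, -0.0775, 0.2151]
tcp_rot: [[-1.0, 0.001, 0.004], [-0.004, 0.0, -1.0], [-0.001, -1.0, -0.0]]
force: [-0.3, -0.2, -1.3]
opening: 1.002
```

arm_command:
  translation:
    - [-0.15,0,-0.45]
    - [-0.333,0,-0.93]
    - [-0.333,0,-0.93]
    - [-0.333,0,-0.93]
  rotation:
    - [0,0,0]
    - [0,0,0]
    - [0,0,0]
    - [0,0,0]
  grip: [-1,-1,-1,-1]

```text
time_s: 30.95
position: [0.5786, -0.0065, 0.2148]
tcp_rot: [[-1.0, 0.0, 0.001], [-0.001, -0.002, -1.0], [-0.0, -1.0, 0.002]]
force: [-0.6, 0.2, 0.4]
opening: 0.999
```

```bash
python3 look.py wr4.png; python3 go.py .604 .069 .110 -20.5
```

```text
30.95 [ 0.5786 -0.0065  0.2148] [-12.  29.  91.  -0.  61.  78.]
2026 [452.  45.] mid [ 0.7514 -0.1863] len 0.224 wid 0.027 yaw -89.3
2539 [204. 169.] mid [0.6037 0.0689] len 0.072 wid 0.042 yaw -21.7
1012 [425. 286.] mid [ 0.4589 -0.1913] len 0.115 wid 0.038 yaw 41.8
532 [120. 297.] mid [0.4434 0.1909] len 0.077 wid 0.029 yaw -16.4
3366 [387. 343.] mid [ 0.3641 -0.1745] len 0.385 wid 0.053 yaw -88.5
31.0 [ 0.5783 -0.007   0.2148] M [ 0.024 -0.034 -0.024] F [0.  0.3 0.9] q [-12.  29.  91.  -0.  61.  78.]
trans [-0.321  1.308 -0.952] rot [-0.001  0.342 -0.   ]
```

View pics/wr4.png

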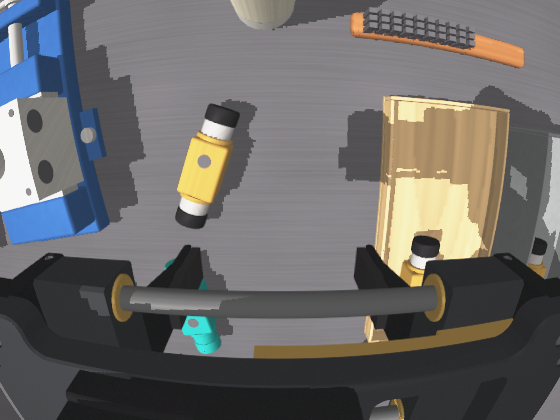

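arm_command:
  translation:
    - [-0.15,0.4,-0.4]
    - [-0.321,0.8,-0.952]
    - [-0.321,1,-0.952]
    - [-0.321,1,-0.952]
    - [-0.321,1,-0.952]
  rotation:
    - [0,0.12,0]
    - [0,0.24,0]
    - [0,0.342,0]
    - [0,0.342,0]
    - [0,0.342,0]
  grip: [-1,-1,-1,-1,-1]

```text
time_s: 31.5
position: [0.6041, 0.0689, 0.1348]
tcp_rot: [[-0.937, -0.001, -0.35], [0.35, -0.001, -0.937], [0.0, -1.0, 0.001]]
force: [0.5, -0.7, 0.5]
opening: 1.0
```

```bash
python3 look.py; python3 go.py .604 .069 .030 -20.5
```

```text
31.5 [0.6041 0.0689 0.1348] [ -4.  37.  90.  -0.  53. 107.]
1414 [281. 197.] mid [0.6049 0.0695] len 0.073 wid 0.039 yaw -17.8
1560 [539. 253.] mid [ 0.4689 -0.1739] len 0.072 wid 0.071 yaw 4.2
532 [120. 297.] mid [0.5805 0.2349] len 0.058 wid 0.022 yaw -38.6
538 [436. 297.] mid [ 0.477  -0.0417] len 0.057 wid 0.023 yaw -5.7
3357 [387. 343.] mid [0.4293 0.0003] len 0.287 wid 0.040 yaw 71.0
31.55 [0.6047 0.0688 0.1357] M [-0.029  0.005  0.039] F [ 0.8 -0.1  1.2] q [ -4.  37.  90.  -0.  53. 107.]
trans [ 0.011  1.321 -0.   ] rot [-0.    -0.    -0.001]
```

Centred; grasp, lift, and tip with long holds.

arm_command:
  translation:
    - [0,0.4,0]
    - [0,0.8,0]
    - [0,0.95,0]
    - [0,0.95,0]
  rotation:
    - [0,0,0]
    - [0,0,0]
    - [0,0,0]
    - [0,0,0]
  grip: [-1,-1,-1,-1]

```text
time_s: 31.95
position: [0.6035, 0.0696, 0.0583]
tcp_rot: [[-0.936, -0.002, -0.351], [0.351, -0.0, -0.936], [0.002, -1.0, 0.001]]
force: [0.9, -0.9, 0.4]
opening: 1.002
```

arm_command:
  translation:
    - [0,0.2,0]
    - [0,0.36,0]
    - [0,0.36,0]
    - [0,0.36,0]
    - [0,0.36,0]
  rotation:
    - [0,0,0]
    - [0,0,0]
    - [0,0,0]
    - [0,0,0]
    - [0,0,0]
  grip: [-1,-1,1,1,1]

```text
time_s: 32.45
position: [0.6046, 0.0708, 0.0305]
tcp_rot: [[-0.937, 0.001, -0.35], [0.35, -0.0, -0.937], [-0.001, -1.0, -0.0]]
force: [0.3, 0.5, 0.0]
opening: 0.809
```

arm_command:
  translation:
    - [0,0,0]
    - [0,0,0]
    - [0,0,0]
    - [0,0,0]
    - [0,0,0]
  rotation:
    - [0,0,0]
    - [0,0,0]
    - [0,0,0]
    - [0,0,0]
    - [0,0,0]
  grip: [1,1,1,1,1]

```text
time_s: 32.95
position: [0.6041, 0.0706, 0.0302]
tcp_rot: [[-0.937, 0.0, -0.35], [0.35, -0.0, -0.937], [-0.0, -1.0, 0.0]]
force: [-0.5, -0.2, 1.6]
opening: 0.455
```

arm_command:
  translation:
    - [0,-0.3,0]
    - [0,-0.6,0]
    - [0,-1,0]
    - [0,-1,0]
  rotation:
    - [0,0,0]
    - [0,0,0]
    - [0,0,0]
    - [0,0,0]
  grip: [1,1,1,1]

```text
time_s: 33.35
position: [0.6067, 0.0707, 0.1131]
tcp_rot: [[-0.937, 0.008, -0.35], [0.35, -0.001, -0.937], [-0.007, -1.0, -0.002]]
force: [1.4, -1.2, -4.3]
opening: 0.457
```

arm_command:
  translation:
    - [0,-0.4,0]
    - [0,-0.6,0]
    - [0,-0.6,0]
  rotation:
    - [0,0,0]
    - [0,0,0]
    - [0,0,0]
  grip: [1,1,1]

```text
time_s: 33.65
position: [0.605, 0.0707, 0.1586]
tcp_rot: [[-0.937, 0.003, -0.35], [0.35, -0.0, -0.937], [-0.003, -1.0, -0.001]]
force: [0.8, -0.2, -5.6]
opening: 0.457
```

```bash
python3 mo.py
```

```text
33.65 [0.60499681 0.07074611 0.15857961] F [ 0.84 -0.24 -5.61] M tool [-0.0588 -0.039  -0.0114] open 0.457 q [ -4.  35.  89.  -0.  56. 107.]
[[-0.937, 0.003, -0.35], [0.35, -0.0, -0.937], [-0.003, -1.0, -0.001]]
```

arm_command:
  translation:
    - [0,0,0]
    - [0,0,0]
    - [0,0,0]
    - [0,0,0]
    - [0,0,0]
  rotation:
    - [0,0,-0.12]
    - [0,0,-0.24]
    - [0,0,-0.36]
    - [0,0,-0.5]
    - [0,0,-0.5]
  grip: [1,1,1,1,1]

```text
time_s: 34.15
position: [0.6051, 0.069, 0.1517]
tcp_rot: [[-0.808, -0.472, -0.352], [0.306, 0.175, -0.936], [0.503, -0.864, 0.002]]
force: [0.5, -0.2, -5.4]
opening: 0.459
```

arm_command:
  translation:
    - [0,0,0]
    - [0,0,0]
    - [0,0,0]
    - [0,0,0]
    - [0,0,0]
  rotation:
    - [0,0,0]
    - [0,0,0]
    - [0,0,0]
    - [0,0,0]
    - [0,0,0]
  grip: [1,1,1,1,1]

```text
time_s: 34.65
position: [0.604, 0.0711, 0.159]
tcp_rot: [[-0.812, -0.467, -0.35], [0.303, 0.174, -0.937], [0.498, -0.867, -0.0]]
force: [0.0, -1.1, -4.3]
opening: 0.46
```

arm_command:
  translation:
    - [0,0,0]
    - [0,0,0]
    - [0,0,0]
    - [0,0,0]
    - [0,0,0]
  rotation:
    - [0,0,0.12]
    - [0,0,0.24]
    - [0,0,0.36]
    - [0,0,0.5]
    - [0,0,0.5]
  grip: [1,1,1,1,1]

```text
time_s: 35.15
position: [0.5983, 0.0727, 0.1586]
tcp_rot: [[-0.937, -0.007, -0.348], [0.348, 0.001, -0.937], [0.007, -1.0, 0.002]]
force: [-1.9, 0.4, -4.6]
opening: 0.457
```

arm_command:
  translation:
    - [0,0,0]
    - [0,0,0]
    - [0,0,0]
  rotation:
    - [0,0,0]
    - [0,0,0]
    - [0,0,0]
  grip: [1,1,1]

```text
time_s: 35.45
position: [0.6058, 0.07, 0.1579]
tcp_rot: [[-0.936, 0.0, -0.351], [0.351, 0.0, -0.936], [-0.0, -1.0, -0.0]]
force: [0.3, 0.7, -5.0]
opening: 0.461
```

```bash
python3 avg.py
```

```text
35.45 36.05 M [-0.037  -0.0116 -0.0807] sd [0.0267 0.0385 0.0387] F [-0.25  0.08 -4.79] [0.6041 0.0708 0.158 ] [ -4.  35.  89.  -0.  56. 107.]
[[-0.937, 0.0, -0.35], [0.35, -0.0, -0.937], [-0.0, -1.0, 0.0]]
```

arm_command:
  translation:
    - [0,0,0]
    - [0,0,0]
    - [0,0,0]
    - [0,0,0]
    - [0,0,0]
  rotation:
    - [0,0,0.12]
    - [0,0,0.24]
    - [0,0,0.36]
    - [0,0,0.5]
    - [0,0,0.5]
  grip: [1,1,1,1,1]

```text
time_s: 36.55
position: [0.6031, 0.0704, 0.1581]
tcp_rot: [[-0.812, 0.466, -0.352], [0.304, -0.177, -0.936], [-0.499, -0.867, 0.002]]
force: [0.6, -1.9, -5.1]
opening: 0.458
```

arm_command:
  translation:
    - [0,0,0]
    - [0,0,0]
    - [0,0,0]
    - [0,0,0]
    - [0,0,0]
  rotation:
    - [0,0,0]
    - [0,0,0]
    - [0,0,0]
    - [0,0,0]
    - [0,0,0]
  grip: [1,1,1,1,1]

```text
time_s: 37.05
position: [0.605, 0.0699, 0.1584]
tcp_rot: [[-0.811, 0.466, -0.352], [0.305, -0.177, -0.936], [-0.499, -0.867, 0.001]]
force: [0.2, 1.2, -3.3]
opening: 0.456
```

arm_command:
  translation:
    - [0,0,0]
    - [0,0,0]
    - [0,0,0]
    - [0,0,0]
    - [0,0,0]
  rotation:
    - [0,0,-0.12]
    - [0,0,-0.24]
    - [0,0,-0.36]
    - [0,0,-0.5]
    - [0,0,-0.5]
  grip: [1,1,1,1,1]

```text
time_s: 37.55
position: [0.6082, 0.0692, 0.1596]
tcp_rot: [[-0.936, 0.001, -0.352], [0.352, 0.001, -0.936], [-0.001, -1.0, -0.002]]
force: [0.2, 0.3, -5.0]
opening: 0.456
```

arm_command:
  translation:
    - [0,0,0]
    - [0,0,0]
    - [0,0,0]
  rotation:
    - [0,0,0]
    - [0,0,0]
    - [0,0,0]
  grip: [1,1,1]

```text
time_s: 37.85
position: [0.6029, 0.0706, 0.1576]
tcp_rot: [[-0.936, -0.004, -0.351], [0.351, -0.001, -0.936], [0.003, -1.0, 0.002]]
force: [0.3, -0.8, -4.7]
opening: 0.456
```

```bash
python3 avg.py;  python3 go.py .60 -.182 .180 0
```

```text
37.85 38.45 M [-0.0431 -0.0053  0.0307] sd [0.0402 0.0244 0.0197] F [-0.11 -0.04 -4.86] [0.6042 0.0702 0.1581] [ -4.  35.  89.  -0.  56. 107.]
[[-0.936, -0.003, -0.351], [0.351, -0.001, -0.936], [0.002, -1.0, 0.001]]
38.45 [0.6042 0.0702 0.1581] M [-0.034 -0.     0.035] F [ 0.3 -0.  -4.4] q [ -4.  35.  89.  -0.  56. 107.]
trans [-1.058 -0.272  2.971] rot [-0.001 -0.343  0.002]
```

arm_command:
  translation:
    - [0,-0.3,0]
    - [0,-0.6,0]
    - [0,-0.6,0]
    - [0,-0.6,0]
  rotation:
    - [0,-0.1,0]
    - [0,-0.22,0]
    - [0,-0.343,0]
    - [0,-0.343,0]
  grip: [1,1,1,1]

```text
time_s: 38.85
position: [0.6048, 0.0702, 0.207]
tcp_rot: [[-1.0, -0.001, -0.0], [0.0, -0.001, -1.0], [0.001, -1.0, 0.001]]
force: [-0.0, 0.4, -5.0]
opening: 0.459
```

arm_command:
  translation:
    - [0,0,0.4]
    - [0.06,0,0.93]
    - [0.06,0,0.93]
  rotation:
    - [0,0,0]
    - [0,0,0]
    - [0,0,0]
  grip: [1,1,1]

```text
time_s: 39.15
position: [0.599, -0.0089, 0.2053]
tcp_rot: [[-1.0, -0.004, -0.007], [0.007, -0.003, -1.0], [0.004, -1.0, 0.003]]
force: [1.1, 0.6, -4.1]
opening: 0.458
```

arm_command:
  translation:
    - [0,0,0.4]
    - [0.06,0,0.93]
    - [0.06,0,0.93]
  rotation:
    - [0,0,0]
    - [0,0,0]
    - [0,0,0]
  grip: [1,1,1]

```text
time_s: 39.45
position: [0.5945, -0.0836, 0.2055]
tcp_rot: [[-1.0, -0.003, -0.007], [0.007, -0.003, -1.0], [0.003, -1.0, 0.004]]
force: [1.0, 0.5, -3.7]
opening: 0.458
```

arm_command:
  translation:
    - [0,0,0.4]
    - [0.06,0,0.93]
    - [0.06,0,0.93]
  rotation:
    - [0,0,0]
    - [0,0,0]
    - [0,0,0]
  grip: [1,1,1]

```text
time_s: 39.75
position: [0.59, -0.158, 0.2057]
tcp_rot: [[-1.0, -0.002, -0.007], [0.007, -0.004, -1.0], [0.002, -1.0, 0.004]]
force: [0.7, 0.0, -4.9]
opening: 0.459
```

arm_command:
  translation:
    - [0,0,0.4]
    - [0.06,0,0.93]
    - [0.06,0,0.93]
  rotation:
    - [0,0,0]
    - [0,0,0]
    - [0,0,0]
  grip: [1,1,1]

```text
time_s: 40.05
position: [0.5852, -0.2326, 0.2059]
tcp_rot: [[-1.0, -0.002, -0.007], [0.007, -0.004, -1.0], [0.002, -1.0, 0.004]]
force: [0.3, 0.7, -3.8]
opening: 0.455
```

arm_command:
  translation:
    - [0,0,0.4]
    - [0.06,0,0.93]
    - [0.06,0,0.93]
  rotation:
    - [0,0,0]
    - [0,0,0]
    - [0,0,0]
  grip: [1,1,1]

```text
time_s: 40.35
position: [0.5803, -0.3071, 0.2059]
tcp_rot: [[-1.0, -0.002, -0.006], [0.006, -0.005, -1.0], [0.002, -1.0, 0.005]]
force: [0.1, 0.6, -3.8]
opening: 0.455
```

arm_command:
  translation:
    - [0,0,0.4]
    - [0.06,0,0.93]
    - [0.06,0,0.93]
    - [0.06,0,0.93]
  rotation:
    - [0,0,0]
    - [0,0,0]
    - [0,0,0]
    - [0,0,0]
  grip: [1,1,1,1]

```text
time_s: 40.75
position: [0.575, -0.3761, 0.2053]
tcp_rot: [[-1.0, -0.004, -0.004], [0.004, 0.002, -1.0], [0.004, -1.0, -0.002]]
force: [0.7, 0.8, -5.8]
opening: 0.456
```

```bash
python3 go.py .580 -.377 .105 0
```

```text
40.75 [ 0.575  -0.3761  0.2053] M [-0.027  0.015  0.044] F [ 0.7  0.8 -5.8] q [-42.  38.  74.  -0.  68.  48.]
trans [-0.067  1.253  0.013] rot [ 0.002 -0.003  0.004]
```

arm_command:
  translation:
    - [-0.03,0.4,0]
    - [-0.067,0.8,0.01]
    - [-0.067,0.95,0.01]
    - [-0.067,0.95,0.01]
  rotation:
    - [0,0,0]
    - [0,0,0]
    - [0,0,0]
    - [0,0,0]
  grip: [1,1,1,1]

```text
time_s: 41.15
position: [0.5794, -0.3741, 0.1274]
tcp_rot: [[-1.0, -0.008, 0.001], [-0.001, 0.005, -1.0], [0.008, -1.0, -0.005]]
force: [-0.8, 0.1, -4.4]
opening: 0.453
```

arm_command:
  translation:
    - [0,0.3,0]
    - [0,0.3,0]
    - [0,0.3,0]
    - [0,0.3,0]
    - [0,0.3,0]
  rotation:
    - [0,0,0]
    - [0,0,0]
    - [0,0,0]
    - [0,0,0]
    - [0,0,0]
  grip: [1,1,-0.5,-0.5,-0.5]

```text
time_s: 41.65
position: [0.582, -0.3781, 0.1091]
tcp_rot: [[-1.0, 0.001, 0.0], [-0.0, -0.004, -1.0], [-0.001, -1.0, 0.004]]
force: [-0.7, 0.1, 0.8]
opening: 0.65
```

arm_command:
  translation:
    - [0,-0.4,0]
    - [0,-1,0]
    - [0,-1,0]
  rotation:
    - [0,0,0]
    - [0,0,0]
    - [0,0,0]
  grip: [-0.5,-0.5,-0.5]

```text
time_s: 41.95
position: [0.5851, -0.3805, 0.1958]
tcp_rot: [[-1.0, 0.011, 0.0], [-0.0, -0.012, -1.0], [-0.011, -1.0, 0.012]]
force: [0.8, -0.2, 1.0]
opening: 0.743
```

arm_command:
  translation:
    - [0.2,-0.3,-0.4]
    - [0.52,-0.3,-0.81]
    - [0.52,-0.3,-0.81]
  rotation:
    - [0,0,0]
    - [0,0,0]
    - [0,0,0]
  grip: [-0.4,-0.4,-0.4]

```text
time_s: 42.25
position: [0.5351, -0.3065, 0.211]
tcp_rot: [[-1.0, -0.008, 0.002], [-0.002, 0.005, -1.0], [0.008, -1.0, -0.005]]
force: [0.5, -0.2, -0.4]
opening: 0.705
```

arm_command:
  translation:
    - [0.2,0,-0.4]
    - [0.52,0,-0.81]
    - [0.52,0,-0.81]
  rotation:
    - [0,0,0]
    - [0,0,0]
    - [0,0,0]
  grip: [-0.4,-0.4,-0.4]

```text
time_s: 42.55
position: [0.4934, -0.2422, 0.2104]
tcp_rot: [[-1.0, -0.009, 0.002], [-0.002, 0.005, -1.0], [0.009, -1.0, -0.005]]
force: [-0.9, -0.5, 0.4]
opening: 0.702
```

arm_command:
  translation:
    - [0.2,0,-0.4]
    - [0.52,0,-0.81]
    - [0.52,0,-0.81]
    - [0.52,0,-0.81]
  rotation:
    - [0,0,0]
    - [0,0,0]
    - [0,0,0]
    - [0,0,0]
  grip: [-0.4,-0.4,-0.4,-0.4]

```text
time_s: 42.95
position: [0.457, -0.183, 0.2116]
tcp_rot: [[-1.0, -0.0, 0.001], [-0.001, -0.003, -1.0], [0.0, -1.0, 0.003]]
force: [0.1, -0.2, 0.2]
opening: 0.697
```

```bash
python3 look.py; python3 go.py .4555 -.182 .036 0; python3 -c "
from h import *
c=cap('top','top2.png')
for n in ('valve_a','gauge','gauge_head','lock_pad'): print(n,[(a,p.round(0),onz(c,p,{'valve_a':0,'gauge':0,'gauge_head':.151,'lock_pad':.065}[n]).round(3)) for a,p in pts('top',n)])
"
```

```text
42.95 [ 0.457  -0.183   0.2116] [-35.  23. 103.  -0.  54.  55.]
2611 [459.  84.] mid [ 0.5804 -0.3756] len 0.073 wid 0.059 yaw 4.6
2562 [277. 196.] mid [ 0.4553 -0.1828] len 0.074 wid 0.040 yaw -0.9
2378 [446. 204.] mid [ 0.4465 -0.3705] len 0.071 wid 0.057 yaw -1.2
485 [159. 300.] mid [ 0.3244 -0.0411] len 0.075 wid 0.022 yaw -12.5
485 [397. 300.] mid [ 0.3242 -0.3262] len 0.075 wid 0.022 yaw 12.7
3858 [354. 345.] mid [ 0.2429 -0.2943] len 0.404 wid 0.052 yaw -89.0
43.0 [ 0.4578 -0.1839  0.2117] M [-0.025 -0.003  0.016] F [ 0.7 -0.8 -0.1] q [-35.  23. 103.  -0.  54.  55.]
trans [ 0.031  2.196 -0.031] rot [-0.003  0.    -0.001]
valve_a [(0.91, array([251., 248.]), array([0.433, 0.109, 0.   ])), (0.62, array([420., 197.]), array([ 0.592, -0.395,  0.   ])), (0.58, array([414., 223.]), array([ 0.512, -0.376,  0.   ])), (0.4, array([418., 250.]), array([ 0.433, -0.388,  0.   ]))]
gauge [(0.75, array([188., 251.]), array([0.42 , 0.295, 0.   ])), (0.65, array([202., 299.]), array([0.282, 0.249, 0.   ]))]
gauge_head [(0.69, array([179., 249.]), array([0.423, 0.293, 0.151])), (0.67, array([196., 302.]), array([0.285, 0.245, 0.151]))]
lock_pad [(0.63, array([186., 301.]), array([0.282, 0.284, 0.065])), (0.53, array([356., 217.]), array([ 0.522, -0.19 ,  0.065])), (0.47, array([167., 254.]), array([0.411, 0.343, 0.065]))]
```

arm_command:
  translation:
    - [0.03,0.4,0]
    - [0.03,0.9,-0.03]
    - [0.03,1,-0.03]
  rotation:
    - [0,0,0]
    - [0,0,0]
    - [0,0,0]
  grip: [-0.4,-0.4,-0.4]

```text
time_s: 43.55
position: [0.4515, -0.1791, 0.1275]
tcp_rot: [[-1.0, -0.009, -0.0], [0.0, 0.004, -1.0], [0.009, -1.0, -0.004]]
force: [-0.5, 0.2, -0.4]
opening: 0.697
```

arm_command:
  translation:
    - [0,0.3,0]
    - [0,0.6,0]
    - [0,0.9,0]
    - [0,1,0]
    - [0,1,0]
  rotation:
    - [0,0,0]
    - [0,0,0]
    - [0,0,0]
    - [0,0,0]
    - [0,0,0]
  grip: [-0.4,-0.4,-0.4,-0.4,-0.4]

```text
time_s: 44.05
position: [0.4534, -0.1804, 0.0502]
tcp_rot: [[-1.0, -0.004, 0.0], [-0.0, 0.0, -1.0], [0.004, -1.0, -0.0]]
force: [0.4, -0.4, 0.3]
opening: 0.705
```

arm_command:
  translation:
    - [0,0.1,0]
    - [0,0.19,0]
    - [0,0.19,0]
    - [0,0.19,0]
    - [0,0.19,0]
  rotation:
    - [0,0,0]
    - [0,0,0]
    - [0,0,0]
    - [0,0,0]
    - [0,0,0]
  grip: [-0.4,-0.4,-0.4,1,1]

```text
time_s: 44.55
position: [0.4535, -0.1804, 0.0357]
tcp_rot: [[-1.0, -0.002, 0.0], [-0.0, -0.001, -1.0], [0.002, -1.0, 0.001]]
force: [0.5, 0.8, 0.7]
opening: 0.594
```

arm_command:
  translation:
    - [0,0,0]
    - [0,0,0]
    - [0,0,0]
    - [0,-0.4,0]
    - [0,-0.9,0]
  rotation:
    - [0,0,0]
    - [0,0,0]
    - [0,0,0]
    - [0,0,0]
    - [0,0,0]
  grip: [1,1,1,1,1]

```text
time_s: 45.05
position: [0.4514, -0.1788, 0.106]
tcp_rot: [[-1.0, -0.009, -0.0], [0.0, 0.004, -1.0], [0.009, -1.0, -0.004]]
force: [-0.1, -1.2, -4.6]
opening: 0.458
```

arm_command:
  translation:
    - [0,-0.4,0]
    - [0,-0.9,0]
    - [0,-0.9,0]
    - [0,-0.9,0]
  rotation:
    - [0,0,0]
    - [0,0,0]
    - [0,0,0]
    - [0,0,0]
  grip: [1,1,1,1]

```text
time_s: 45.45
position: [0.4531, -0.1797, 0.1793]
tcp_rot: [[-1.0, -0.003, 0.0], [-0.0, -0.0, -1.0], [0.003, -1.0, 0.0]]
force: [-0.5, 0.7, -5.3]
opening: 0.461
```

arm_command:
  translation:
    - [0,0,0]
    - [0,0,0]
    - [0,0,0]
    - [0,0,0]
    - [0,0,0]
  rotation:
    - [0,0,-0.12]
    - [0,0,-0.24]
    - [0,0,-0.36]
    - [0,0,-0.45]
    - [0,0,-0.45]
  grip: [1,1,1,1,1]

```text
time_s: 45.95
position: [0.4544, -0.1794, 0.1753]
tcp_rot: [[-0.888, -0.459, 0.002], [-0.003, 0.001, -1.0], [0.459, -0.888, -0.002]]
force: [-0.7, 0.2, -4.9]
opening: 0.455
```

arm_command:
  translation:
    - [0,0,0]
    - [0,0,0]
    - [0,0,0]
    - [0,0,0]
    - [0,0,0]
  rotation:
    - [0,0,0]
    - [0,0,0]
    - [0,0,0]
    - [0,0,0]
    - [0,0,0]
  grip: [1,1,1,1,1]

```text
time_s: 46.45
position: [0.4535, -0.1803, 0.1799]
tcp_rot: [[-0.89, -0.455, -0.0], [0.001, -0.001, -1.0], [0.455, -0.89, 0.001]]
force: [-1.1, 0.4, -4.8]
opening: 0.46
```

arm_command:
  translation:
    - [0,0,0]
    - [0,0,0]
    - [0,0,0]
    - [0,0,0]
    - [0,0,0]
  rotation:
    - [0,0,0.12]
    - [0,0,0.24]
    - [0,0,0.36]
    - [0,0,0.45]
    - [0,0,0.45]
  grip: [1,1,1,1,1]

```text
time_s: 46.95
position: [0.4502, -0.179, 0.1799]
tcp_rot: [[-1.0, -0.006, -0.001], [0.001, 0.001, -1.0], [0.006, -1.0, -0.001]]
force: [-0.6, 1.1, -4.5]
opening: 0.457
```

arm_command:
  translation:
    - [0,0,0]
    - [0,0,0]
    - [0,0,0]
  rotation:
    - [0,0,0]
    - [0,0,0]
    - [0,0,0]
  grip: [1,1,1]

```text
time_s: 47.25
position: [0.4547, -0.1805, 0.1793]
tcp_rot: [[-1.0, -0.003, 0.001], [-0.001, -0.001, -1.0], [0.003, -1.0, 0.001]]
force: [0.0, 0.5, -4.8]
opening: 0.456
```

```bash
python3 avg.py
```

```text
47.25 47.85 M [-0.0339  0.0057 -0.0011] sd [0.023  0.0114 0.0238] F [-0.09 -0.05 -4.54] [ 0.4537 -0.1802  0.1794] [-35.  26. 105.  -0.  49.  55.]
[[-1.0, -0.003, 0.0], [-0.0, -0.001, -1.0], [0.003, -1.0, 0.001]]
```

arm_command:
  translation:
    - [0,0,0]
    - [0,0,0]
    - [0,0,0]
    - [0,0,0]
    - [0,0,0]
  rotation:
    - [0,0,0.12]
    - [0,0,0.24]
    - [0,0,0.36]
    - [0,0,0.4]
    - [0,0,0.4]
  grip: [1,1,1,1,1]

```text
time_s: 48.35
position: [0.4518, -0.1795, 0.1788]
tcp_rot: [[-0.915, 0.403, -0.002], [0.002, 0.001, -1.0], [-0.403, -0.915, -0.002]]
force: [-0.3, 0.2, -5.3]
opening: 0.459
```

arm_command:
  translation:
    - [0,0,0]
    - [0,0,0]
    - [0,0,0]
    - [0,0,0]
    - [0,0,0]
  rotation:
    - [0,0,0]
    - [0,0,0]
    - [0,0,0]
    - [0,0,0]
    - [0,0,0]
  grip: [1,1,1,1,1]

```text
time_s: 48.85
position: [0.4541, -0.1801, 0.1795]
tcp_rot: [[-0.915, 0.404, 0.001], [-0.001, -0.0, -1.0], [-0.404, -0.915, 0.001]]
force: [-0.2, -0.9, -3.8]
opening: 0.461
```

arm_command:
  translation:
    - [0,0,0]
    - [0,0,0]
    - [0,0,0]
    - [0,0,0]
    - [0,0,0]
  rotation:
    - [0,0,-0.12]
    - [0,0,-0.24]
    - [0,0,-0.36]
    - [0,0,-0.4]
    - [0,0,-0.4]
  grip: [1,1,1,1,1]

```text
time_s: 49.35
position: [0.4576, -0.1811, 0.18]
tcp_rot: [[-1.0, 0.002, 0.003], [-0.003, -0.004, -1.0], [-0.002, -1.0, 0.004]]
force: [0.3, -0.1, -4.2]
opening: 0.457
```

arm_command:
  translation:
    - [0,0,0]
    - [0,0,0]
    - [0,0,0]
  rotation:
    - [0,0,0]
    - [0,0,0]
    - [0,0,0]
  grip: [1,1,1]

```text
time_s: 49.65
position: [0.4523, -0.1797, 0.1791]
tcp_rot: [[-1.0, -0.003, -0.001], [0.001, 0.001, -1.0], [0.003, -1.0, -0.001]]
force: [-0.0, 0.0, -3.5]
opening: 0.457
```

```bash
python3 avg.py;  python3 go.py .455 -.182 .036 0
```

```text
49.65 50.25 M [-0.0195  0.0108 -0.0092] sd [0.028  0.0312 0.0209] F [-0.04  0.07 -4.62] [ 0.4537 -0.1802  0.1794] [-35.  26. 105.  -0.  49.  55.]
[[-1.0, -0.003, 0.0], [-0.0, -0.001, -1.0], [0.003, -1.0, 0.001]]
50.25 [ 0.4537 -0.1802  0.1794] M [-0.006  0.067 -0.052] F [ 0.4 -0.6 -3.4] q [-35.  26. 105.  -0.  49.  55.]
trans [-0.021  1.792  0.022] rot [-0.001  0.     0.003]
```

arm_command:
  translation:
    - [0,0.4,0]
    - [-0.02,0.8,0.02]
    - [-0.02,1,0.02]
    - [-0.02,1,0.02]
  rotation:
    - [0,0,0]
    - [0,0,0]
    - [0,0,0]
    - [0,0,0]
  grip: [1,1,1,1]

```text
time_s: 50.65
position: [0.4538, -0.181, 0.0974]
tcp_rot: [[-1.0, -0.007, 0.0], [-0.0, 0.002, -1.0], [0.007, -1.0, -0.002]]
force: [-0.7, 0.7, -5.7]
opening: 0.462
```

arm_command:
  translation:
    - [0,0.3,0]
    - [0,0.6,0]
    - [0,0.76,0]
    - [0,0.76,0]
    - [0,0.76,0]
  rotation:
    - [0,0,0]
    - [0,0,0]
    - [0,0,0]
    - [0,0,0]
    - [0,0,0]
  grip: [1,1,1,1,1]

```text
time_s: 51.15
position: [0.4555, -0.1822, 0.0392]
tcp_rot: [[-1.0, -0.002, 0.0], [-0.0, -0.001, -1.0], [0.002, -1.0, 0.001]]
force: [0.3, -0.1, -4.7]
opening: 0.458
```

arm_command:
  translation:
    - [0,0.02,0]
    - [0,0.035,0]
    - [0,0.035,0]
    - [0,0.035,0]
  rotation:
    - [0,0,0]
    - [0,0,0]
    - [0,0,0]
    - [0,0,0]
  grip: [1,1,1,1]

```text
time_s: 51.55
position: [0.4551, -0.182, 0.0362]
tcp_rot: [[-1.0, -0.002, 0.0], [-0.0, -0.001, -1.0], [0.002, -1.0, 0.001]]
force: [-0.6, 0.5, -4.7]
opening: 0.459
```

```bash
python3 mo.py
```

```text
51.55 [ 0.45506227 -0.18198211  0.03615468] F [-0.6   0.47 -4.73] M tool [-0.002   0.048  -0.0321] open 0.459 q [-35.  41. 110.  -0.  29.  55.]
[[-1.0, -0.002, 0.0], [-0.0, -0.001, -1.0], [0.002, -1.0, 0.001]]
```

arm_command:
  translation:
    - [0,0.008,0]
    - [0,0.012,0]
    - [0,0.012,0]
  rotation:
    - [0,0,0]
    - [0,0,0]
    - [0,0,0]
  grip: [1,1,1]

```text
time_s: 51.85
position: [0.4551, -0.182, 0.0357]
tcp_rot: [[-1.0, -0.002, 0.0], [-0.0, -0.001, -1.0], [0.002, -1.0, 0.001]]
force: [-0.5, -0.1, 5.5]
opening: 0.46
```

arm_command:
  translation:
    - [0,0,0]
    - [0,0,0]
    - [0,0,0]
    - [0,0,0]
    - [0,-0.3,0]
  rotation:
    - [0,0,0]
    - [0,0,0]
    - [0,0,0]
    - [0,0,0]
    - [0,0,0]
  grip: [-0.35,-0.35,-0.35,-0.35,-0.35]

```text
time_s: 52.35
position: [0.4535, -0.181, 0.057]
tcp_rot: [[-1.0, -0.007, -0.0], [-0.0, 0.003, -1.0], [0.007, -1.0, -0.003]]
force: [-0.0, -0.3, 0.0]
opening: 0.669
```

arm_command:
  translation:
    - [0,-0.4,0]
    - [0,-1,0]
    - [0,-1,0]
  rotation:
    - [0,0,0]
    - [0,0,0]
    - [0,0,0]
  grip: [-0.35,-0.35,-0.35]

```text
time_s: 52.65
position: [0.4583, -0.1837, 0.1436]
tcp_rot: [[-1.0, 0.007, 0.0], [-0.0, -0.007, -1.0], [-0.007, -1.0, 0.007]]
force: [1.6, -0.9, 0.1]
opening: 0.677
```

arm_command:
  translation:
    - [0,-0.5,-0.4]
    - [0,-1,-0.8]
    - [0,-1,-0.8]
  rotation:
    - [0,0,0]
    - [0,0,0]
    - [0,0,0]
  grip: [-1,-1,-1]

```text
time_s: 52.95
position: [0.4565, -0.1158, 0.2219]
tcp_rot: [[-1.0, 0.003, 0.003], [-0.003, -0.002, -1.0], [-0.003, -1.0, 0.002]]
force: [0.4, -0.4, -0.2]
opening: 0.867
```

arm_command:
  translation:
    - [0,-0.5,-0.5]
    - [0,-1,-0.85]
    - [0,-1,-0.85]
  rotation:
    - [0,0,0]
    - [0,0,0]
    - [0,0,0]
  grip: [-1,-1,-1]

```text
time_s: 53.25
position: [0.4573, -0.0483, 0.3018]
tcp_rot: [[-1.0, 0.004, 0.003], [-0.003, -0.002, -1.0], [-0.004, -1.0, 0.002]]
force: [0.4, 0.2, 0.1]
opening: 0.991
```

arm_command:
  translation:
    - [0,-0.1,-0.5]
    - [0,-0.5,-0.9]
    - [0,-0.5,-0.9]
  rotation:
    - [0,0,0]
    - [0,0,0]
    - [0,0,0]
  grip: [-1,-1,-1]

```text
time_s: 53.55
position: [0.4571, 0.0241, 0.3404]
tcp_rot: [[-1.0, 0.002, 0.004], [-0.004, -0.001, -1.0], [-0.002, -1.0, 0.001]]
force: [0.7, 0.0, -0.1]
opening: 1.0
```

arm_command:
  translation:
    - [0,0,-0.5]
    - [0,0,-0.9]
    - [0,0,-0.9]
  rotation:
    - [0,0,0]
    - [0,0,0]
    - [0,0,0]
  grip: [-1,-1,-1]

```text
time_s: 53.85
position: [0.455, 0.0958, 0.3367]
tcp_rot: [[-1.0, -0.006, 0.003], [-0.003, 0.0, -1.0], [0.006, -1.0, -0.0]]
force: [-0.4, 0.2, 0.2]
opening: 1.003
```

```bash
python3 look.py wr5.png; python3 go.py .42 .22 .350 100
```

```text
53.85 [0.455  0.0958 0.3367] [-2. 11. 97. -0. 72. 88.]
436 [501.   5.] mid [ 0.7302 -0.24  ] len 0.113 wid 0.029 yaw -74.5
1374 [ 62. 107.] mid [0.5579 0.4363] len 0.144 wid 0.049 yaw 0.4
711 [550. 110.] mid [ 0.5799 -0.3748] len 0.072 wid 0.052 yaw 5.7
1337 [455. 173.] mid [ 0.4562 -0.1748] len 0.070 wid 0.060 yaw 0.6
601 [542. 185.] mid [ 0.445  -0.3775] len 0.069 wid 0.048 yaw 1.6
528 [120. 297.] mid [0.2328 0.3702] len 0.108 wid 0.040 yaw -16.5
531 [436. 297.] mid [ 0.2348 -0.1799] len 0.108 wid 0.040 yaw 16.9
3369 [386. 343.] mid [ 0.1237 -0.1377] len 0.534 wid 0.074 yaw -88.3
53.9 [0.4552 0.0943 0.3367] M [ 0.039 -0.043  0.042] F [ 0.5 -0.2 -0.5] q [-2. 11. 97. -0. 72. 88.]
trans [ 0.437 -0.165 -1.572] rot [ 0.004 -1.664  0.005]
```

arm_command:
  translation:
    - [0.1,-0.05,-0.45]
    - [0.437,-0.16,-0.9]
    - [0.437,-0.16,-0.9]
  rotation:
    - [0,0,0]
    - [0,0,0]
    - [0,0,0]
  grip: [-1,-1,-1]

```text
time_s: 54.2
position: [0.4184, 0.1675, 0.3508]
tcp_rot: [[-1.0, -0.005, 0.003], [-0.003, -0.0, -1.0], [0.005, -1.0, 0.0]]
force: [1.0, -0.6, 0.5]
opening: 1.0
```

arm_command:
  translation:
    - [0,0,-0.4]
    - [0,0,-0.67]
    - [0,0,-0.67]
    - [0,0,-0.67]
  rotation:
    - [0,-0.13,0]
    - [0,-0.27,0]
    - [0,-0.4,0]
    - [0,-0.53,0]
  grip: [-1,-1,-1,-1]

```text
time_s: 54.6
position: [0.4215, 0.2185, 0.3501]
tcp_rot: [[-0.847, -0.004, 0.532], [-0.532, -0.002, -0.847], [0.004, -1.0, -0.0]]
force: [-0.1, -0.1, 0.8]
opening: 0.999
```

arm_command:
  translation:
    - [0,0,0]
    - [0,0,0]
    - [0,0,0]
    - [0,0,0]
  rotation:
    - [0,-0.13,0]
    - [0,-0.27,0]
    - [0,-0.4,0]
    - [0,-0.53,0]
  grip: [-1,-1,-1,-1]

```text
time_s: 55.0
position: [0.4217, 0.2177, 0.3502]
tcp_rot: [[-0.441, -0.004, 0.897], [-0.897, -0.002, -0.441], [0.004, -1.0, -0.002]]
force: [-0.4, -0.6, -0.1]
opening: 1.0
```

arm_command:
  translation:
    - [0,0,0]
    - [0,0,0]
    - [0,0,0]
    - [0,0,0]
    - [0,0,0]
  rotation:
    - [0,-0.13,0]
    - [0,-0.27,0]
    - [0,-0.4,0]
    - [0,-0.53,0]
    - [0,-0.6,0]
  grip: [-1,-1,-1,-1,-1]

```text
time_s: 55.5
position: [0.4217, 0.2177, 0.3502]
tcp_rot: [[0.169, -0.004, 0.986], [-0.986, -0.002, 0.169], [0.002, -1.0, -0.004]]
force: [-1.1, -0.3, -0.3]
opening: 0.999
```

```bash
python3 go.py .42 .22 .350 100; python3 -c "
from h import *
c=cap('wrist','wr6.png'); zs={'gauge':0,'gauge_head':.151,'lock_pad':.065,'gauge_tip':0.001,'bore_mouth':.115,'vise':0}
for n in zs: print(n,[(a,p.round(0),onz(c,p,zs[n]).round(4)) for a,p in pts('wrist',n)])
"
```

```text
55.5 [0.4217 0.2177 0.3502] M [ 0.137 -0.048 -0.035] F [-1.1 -0.3 -0.3] q [14. 11. 94. -0. 74.  4.]
trans [-0.032  0.002 -0.016] rot [ 0.004 -0.004  0.002]
gauge [(0.75, array([289., 114.]), array([0.4223, 0.2954, 0.    ])), (0.62, array([195., 135.]), array([0.2854, 0.2427, 0.    ]))]
gauge_head [(0.68, array([161., 139.]), array([0.2849, 0.2511, 0.151 ])), (0.6, array([290., 116.]), array([0.4195, 0.2956, 0.151 ])), (0.38, array([420., 148.]), array([0.5683, 0.2917, 0.151 ]))]
lock_pad [(0.73, array([187., 106.]), array([0.2852, 0.2882, 0.065 ])), (0.65, array([283.,  83.]), array([0.4058, 0.3354, 0.065 ]))]
gauge_tip [(0.26, array([417., 149.]), array([0.6338, 0.2843, 0.001 ]))]
bore_mouth [(0.82, array([451., 160.]), array([0.6335, 0.286 , 0.115 ]))]
vise [(0.73, array([419., 151.]), array([0.6394, 0.2823, 0.    ]))]
```

View pics/wr6.png

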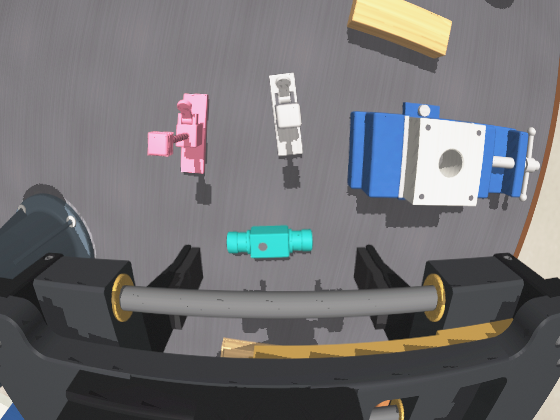

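```bash
python3 -c "
from h import *
c=cap('wrist')
a=onz(c,(283,75),.012);b=onz(c,(291,157),.012);print(a,b,(a+b)/2,np.degrees(np.arctan2(a[1]-b[1],a[0]-b[0])))
m=(cv2.cvtColor(c['image'],cv2.COLOR_BGR2HSV)); g=((m[...,1]<40)&(m[...,2]>110)).astype(np.uint8); g[:65]=0; g[175:]=0; g[:,:250]=0; g[:,320:]=0
cn=max(cv2.findContours(cv2.morphologyEx(g,cv2.MORPH_CLOSE,np.ones((9,9))),0,1)[0],key=cv2.contourArea); r=cv2.minAreaRect(cn); print(r)
bx=cv2.boxPoints(r); w=np.array([onz(c,p,.012) for p in bx]); print(w.round(4),w.mean(0)); 
for i in range(2): e=w[i+1]-w[i]; print(np.linalg.norm(e),np.degrees(np.arctan2(e[1],e[0])))
g=((m[...,1]<30)&(m[...,2]>200)).astype(np.uint8); g[:,:395]=0;g[:110]=0;g[220:]=0;g[:,500:]=0
cn=max(cv2.findContours(cv2.morphologyEx(g,cv2.MORPH_CLOSE,np.ones((9,9))),0,1)[0],key=cv2.contourArea); r=cv2.minAreaRect(cn); w=np.array([onz(c,p,.115) for p in cv2.boxPoints(r)]); print('block',w.round(3),w.mean(0))
"; python3 go.py .4195 .2955 .250 100
```

```text
[0.40397456 0.35395474 0.012     ] [0.43607926 0.23585373 0.012     ] [0.42002691 0.29490423 0.012     ] 105.20784674585154
((284.4999694824219, 119.49998474121094), (108.99998474121094, 68.99998474121094), 90.0)
[[0.3543 0.3614 0.012 ]
 [0.4528 0.3785 0.012 ]
 [0.4823 0.2177 0.012 ]
 [0.3797 0.2002 0.012 ]] [0.41728061 0.28943877 0.012     ]
0.1000076112760226 9.842587012533834
0.16344868241340996 -79.61399750867419
block [[0.595 0.219 0.115]
 [0.573 0.338 0.115]
 [0.673 0.359 0.115]
 [0.701 0.231 0.115]] [0.63549789 0.28684879 0.115     ]
55.9 [0.4209 0.2195 0.3513] M [ 0.135  0.032 -0.05 ] F [ 0.6  0.2 -0.1] q [14. 11. 94. -0. 74.  4.]
trans [-0.94   1.265  0.144] rot [ 0.003 -0.008  0.   ]
```

arm_command:
  translation:
    - [-0.4,0.3,0.05]
    - [-0.94,0.8,0.144]
    - [-0.94,0.9,0.144]
    - [-0.94,0.9,0.144]
  rotation:
    - [0,-0.05,0]
    - [0,-0.09,0]
    - [0,-0.09,0]
    - [0,-0.09,0]
  grip: [-1,-1,-1,-1]

```text
time_s: 56.3
position: [0.4177, 0.2964, 0.2771]
tcp_rot: [[0.261, -0.008, 0.965], [-0.965, -0.003, 0.261], [0.001, -1.0, -0.008]]
force: [0.1, -0.3, 0.5]
opening: 1.004
```

```bash
python3 go.py .4197 .2955 .155 105; python3 -c "
from h import *
c=cap('wrist','wr7.png'); zs={'gauge':0,'gauge_head':.151,'lock_pad':.065}
for n in zs: print(n,[(a,p.round(0),onz(c,p,zs[n]).round(4)) for a,p in pts('wrist',n)])
"
```

```text
56.3 [0.4177 0.2964 0.2771] M [ 0.118  0.041 -0.095] F [ 0.1 -0.3  0.5] q [23. 19. 96.  0. 66.  8.]
trans [0.017 1.526 0.033] rot [0.008 0.002 0.001]
gauge [(0.68, array([176., 184.]), array([0.2831, 0.2471, 0.    ])), (0.58, array([279., 177.]), array([0.4176, 0.2926, 0.    ]))]
gauge_head [(0.92, array([130., 222.]), array([0.2852, 0.2465, 0.151 ])), (0.89, array([283., 209.]), array([0.4204, 0.2962, 0.151 ]))]
lock_pad [(0.77, array([275., 150.]), array([0.4026, 0.3329, 0.065 ])), (0.55, array([164., 164.]), array([0.2828, 0.2874, 0.065 ]))]
```

View pics/wr7.png

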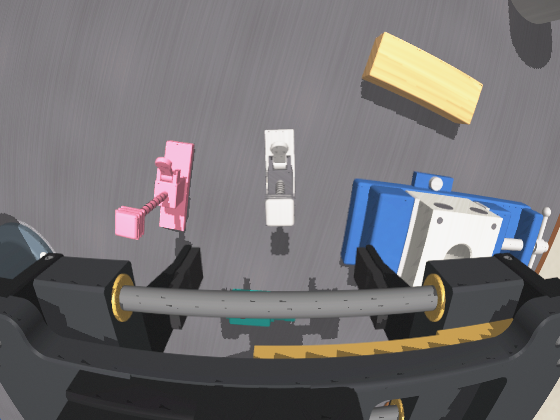

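arm_command:
  translation:
    - [0.01,0.4,0.02]
    - [0.017,0.8,0.033]
    - [0.017,0.9,0.033]
    - [0.017,0.9,0.033]
  rotation:
    - [0.004,0,0]
    - [0.008,0,0]
    - [0.008,0,0]
    - [0.008,0,0]
  grip: [-1,-1,-1,-1]

```text
time_s: 56.9
position: [0.422, 0.2946, 0.2074]
tcp_rot: [[0.258, 0.004, 0.966], [-0.966, 0.001, 0.258], [0.0, -1.0, 0.004]]
force: [0.0, 0.5, 0.5]
opening: 1.0
```

arm_command:
  translation:
    - [0,0.3,0]
    - [0,0.61,0]
    - [0,0.61,0]
    - [0,0.61,0]
  rotation:
    - [0,0,0]
    - [0,0,0]
    - [0,0,0]
    - [0,0,0]
  grip: [-1,-1,-1,-1]

```text
time_s: 57.3
position: [0.4233, 0.2956, 0.1601]
tcp_rot: [[0.259, 0.007, 0.966], [-0.966, 0.002, 0.259], [-0.0, -1.0, 0.008]]
force: [0.1, -0.5, 0.7]
opening: 0.997
```

arm_command:
  translation:
    - [0,0,0]
    - [0,0,0]
    - [0,0,0]
    - [0,0,0]
    - [0,0,0]
  rotation:
    - [0,0,0]
    - [0,0,0]
    - [0,0,0]
    - [0,0,0]
    - [0,0,0]
  grip: [1,1,1,1,1]

```text
time_s: 57.8
position: [0.4223, 0.2954, 0.1589]
tcp_rot: [[0.259, 0.006, 0.966], [-0.966, 0.002, 0.259], [-0.0, -1.0, 0.006]]
force: [-1.0, -0.4, -0.4]
opening: 0.629
```

arm_command:
  translation:
    - [0,0,0]
    - [0,0,0]
    - [0,0,0]
    - [0,0,0]
    - [0,0,0]
  rotation:
    - [0,0,0]
    - [0,0,0]
    - [0,0,0]
    - [0,0,0]
    - [0,0,0]
  grip: [1,1,1,1,1]

```text
time_s: 58.3
position: [0.422, 0.2952, 0.1584]
tcp_rot: [[0.259, 0.005, 0.966], [-0.966, 0.001, 0.259], [-0.0, -1.0, 0.005]]
force: [-0.7, 0.8, -0.5]
opening: 0.276
```

```bash
python3 mo.py
```

```text
58.3 [0.42200541 0.29524202 0.15844881] F [-0.67  0.79 -0.54] M tool [ 0.0075  0.0393 -0.0474] open 0.276 q [ 23.  29. 103.  -0.  48.   8.]
[[0.259, 0.005, 0.966], [-0.966, 0.001, 0.259], [-0.0, -1.0, 0.005]]
```

arm_command:
  translation:
    - [0,-0.1,0]
    - [0,-0.3,0]
    - [0,-0.55,0]
    - [0,-0.8,0]
    - [0,-1,0]
  rotation:
    - [0,0,0]
    - [0,0,0]
    - [0,0,0]
    - [0,0,0]
    - [0,0,0]
  grip: [1,1,1,1,1]

```text
time_s: 58.8
position: [0.4217, 0.2951, 0.2397]
tcp_rot: [[0.259, 0.006, 0.966], [-0.966, 0.002, 0.259], [-0.0, -1.0, 0.006]]
force: [0.7, -0.5, -3.0]
opening: 0.272
```

arm_command:
  translation:
    - [0,-0.25,0]
    - [0,-0.5,0]
    - [0,-0.8,0]
    - [0,-1,0]
    - [0,-1,0]
  rotation:
    - [0,0,0]
    - [0,0.04,0]
    - [0,0.08,0]
    - [0,0.08,0]
    - [0,0.08,0]
  grip: [1,1,1,1,1]

```text
time_s: 59.3
position: [0.4224, 0.2956, 0.3209]
tcp_rot: [[0.177, 0.01, 0.984], [-0.984, 0.004, 0.177], [-0.002, -1.0, 0.011]]
force: [0.7, 0.1, -3.6]
opening: 0.272
```

```bash
python3 go.py .634 .285 .32 100
```

```text
59.3 [0.4224 0.2956 0.3209] M [ 0.216 -0.015  0.082] F [ 0.7  0.1 -3.6] q [23. 16. 92. -0. 71. 12.]
trans [0.599 0.039 2.579] rot [-0.01   0.004 -0.002]
```

arm_command:
  translation:
    - [0.07,0,0.25]
    - [0.14,0,0.55]
    - [0.2,0.01,0.86]
    - [0.2,0.01,0.86]
  rotation:
    - [-0.01,0,0]
    - [-0.01,0,0]
    - [-0.01,0,0]
    - [-0.01,0,0]
  grip: [1,1,1,1]

```text
time_s: 59.7
position: [0.4951, 0.291, 0.3166]
tcp_rot: [[0.176, -0.003, 0.984], [-0.984, -0.001, 0.176], [0.0, -1.0, -0.003]]
force: [0.5, -0.1, -4.3]
opening: 0.271
```

arm_command:
  translation:
    - [0.07,0,0.25]
    - [0.14,0,0.55]
    - [0.2,0.01,0.86]
    - [0.2,0.01,0.86]
  rotation:
    - [0,0,0]
    - [0,0,0]
    - [0,0,0]
    - [0,0,0]
  grip: [1,1,1,1]

```text
time_s: 60.1
position: [0.565, 0.2873, 0.3151]
tcp_rot: [[0.176, -0.004, 0.984], [-0.984, -0.001, 0.176], [0.0, -1.0, -0.004]]
force: [-0.0, 0.1, -4.0]
opening: 0.276
```

arm_command:
  translation:
    - [0.07,0,0.25]
    - [0.14,0,0.55]
    - [0.2,0.01,0.86]
    - [0.2,0.01,0.86]
    - [0.2,0.01,0.86]
  rotation:
    - [0,0,0]
    - [0,0,0]
    - [0,0,0]
    - [0,0,0]
    - [0,0,0]
  grip: [1,1,1,1,1]

```text
time_s: 60.6
position: [0.6315, 0.2842, 0.314]
tcp_rot: [[0.177, -0.01, 0.984], [-0.984, -0.001, 0.177], [-0.001, -1.0, -0.01]]
force: [-0.5, -0.8, -4.3]
opening: 0.27
```

```bash
python3 go.py .634 .285 .28 100;python3 -c "
from h import *
np.set_printoptions(precision=4,suppress=True)
for n in ('scene','top','wrist'):
  c=cap(n,'g_%s.png'%n)
  for t,z in (('gauge',.163),('gauge_head',.316),('bore_mouth',.115)): print(n,t,[(a,p.round(0),onz(c,p,z).round(4)) for a,p in pts(n,t)])
a=cv2.imread('pics/g_scene.png')[80:260,250:470]; b=cv2.imread('pics/g_wrist.png')[0:300,150:450]
cv2.imwrite('pics/g1.png',np.hstack([cv2.resize(a,(440,360)),cv2.resize(b,(360,360))]))
"
```

```text
60.6 [0.6315 0.2842 0.314 ] M [ 0.03   0.012 -0.023] F [-0.5 -0.8 -4.3] q [15. 33. 66.  0. 82.  5.]
trans [-0.004  0.424  0.037] rot [ 0.01   0.003 -0.001]
scene gauge [(0.77, array([260., 145.]), array([0.374 , 0.1533, 0.163 ])), (0.6, array([361., 162.]), array([0.6317, 0.2792, 0.163 ]))]
scene gauge_head [(0.65, array([374., 125.]), array([0.6403, 0.287 , 0.316 ])), (0.57, array([253., 111.]), array([0.3702, 0.1382, 0.316 ])), (0.34, array([293., 345.]), array([ 0.8155, -0.2882,  0.316 ]))]
scene bore_mouth [(0.83, array([358., 172.]), array([0.6299, 0.2779, 0.115 ]))]
top gauge [(0.84, array([203., 297.]), array([0.2997, 0.2237, 0.163 ])), (0.73, array([414., 227.]), array([ 0.489 , -0.3264,  0.163 ])), (0.71, array([186., 173.]), array([0.6251, 0.2801, 0.163 ]))]
top gauge_head []
top bore_mouth [(0.16, array([414., 247.]), array([ 0.4387, -0.3406,  0.115 ]))]
wrist gauge [(0.66, array([ 66., 161.]), array([0.4003, 0.2878, 0.163 ])), (0.64, array([279., 196.]), array([0.6316, 0.2877, 0.163 ]))]
wrist gauge_head [(0.82, array([281., 273.]), array([0.6326, 0.2902, 0.316 ])), (0.76, array([  3., 179.]), array([0.4622, 0.3114, 0.316 ]))]
wrist bore_mouth []
```

View pics/g1.png

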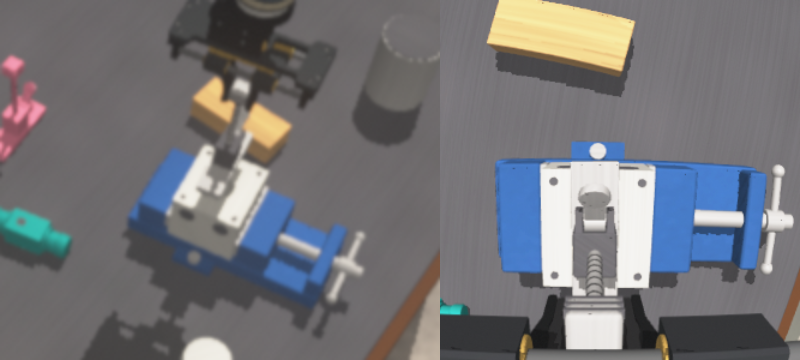

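arm_command:
  translation:
    - [0,0.12,0.02]
    - [0,0.25,0.037]
    - [0,0.38,0.037]
    - [0,0.46,0.037]
    - [0,0.46,0.037]
  rotation:
    - [0.01,0,0]
    - [0.01,0,0]
    - [0.01,0,0]
    - [0.01,0,0]
    - [0.01,0,0]
  grip: [1,1,1,1,1]

```text
time_s: 61.7
position: [0.6349, 0.2846, 0.277]
tcp_rot: [[0.177, 0.002, 0.984], [-0.984, 0.001, 0.177], [-0.0, -1.0, 0.002]]
force: [-0.9, 0.7, -3.4]
opening: 0.275
```

arm_command:
  translation:
    - [0,0.02,0]
    - [0,0.04,0]
    - [0,0.06,0]
    - [0,0.08,0]
    - [0,0.1,0]
  rotation:
    - [0,0,0]
    - [0,0,0]
    - [0,0,0]
    - [0,0,0]
    - [0,0,0]
  grip: [1,1,1,1,1]

```text
time_s: 62.2
position: [0.6364, 0.285, 0.2731]
tcp_rot: [[0.177, 0.008, 0.984], [-0.984, 0.002, 0.177], [-0.001, -1.0, 0.008]]
force: [-0.8, -1.0, 4.7]
opening: 0.273
```

```bash
python3 go.py .634 .285 .28 100
```

```text
62.2 [0.6364 0.285  0.2731] M [-0.458 -0.038 -0.124] F [-0.8 -1.   4.7] q [15. 34. 69. -0. 76.  5.]
trans [-0.006 -0.086 -0.029] rot [-0.008  0.003 -0.001]
```

arm_command:
  translation:
    - [0,0.08,-0.01]
    - [0,0.18,-0.02]
    - [0,0.28,-0.02]
    - [0,0.38,-0.02]
    - [0,0.46,-0.02]
  rotation:
    - [-0.005,0,0]
    - [-0.005,0,0]
    - [-0.005,0,0]
    - [-0.005,0,0]
    - [-0.005,0,0]
  grip: [1,1,1,1,1]

```text
time_s: 62.7
position: [0.6362, 0.285, 0.2343]
tcp_rot: [[0.177, 0.005, 0.984], [-0.984, 0.002, 0.177], [-0.001, -1.0, 0.005]]
force: [3.7, -0.6, 4.3]
opening: 0.274
```

arm_command:
  translation:
    - [0,0.03,0]
    - [0,0.06,0]
    - [0,0.08,0]
    - [0,0.1,0]
    - [0,0.11,0]
  rotation:
    - [0,0,0]
    - [0,0,0]
    - [0,0,0]
    - [0,0,0]
    - [0,0,0]
  grip: [1,1,1,1,1]

```text
time_s: 63.2
position: [0.6347, 0.2848, 0.2256]
tcp_rot: [[0.177, 0.001, 0.984], [-0.984, 0.001, 0.177], [-0.001, -1.0, 0.001]]
force: [5.6, 0.4, 4.4]
opening: 0.273
```

```bash
python3 go.py .634 .285 .222 100
```

```text
63.2 [0.6347 0.2848 0.2256] M [ 1.188  0.005 -0.137] F [5.6 0.4 4.4] q [15. 37. 72.  0. 71.  5.]
trans [-0.003  0.045 -0.008] rot [-0.001  0.003 -0.001]
```

arm_command:
  translation:
    - [0,0,0.01]
    - [0,0,0.02]
    - [0,0,0.02]
  rotation:
    - [0,0,0]
    - [0,0,0]
    - [0,0,0]
  grip: [1,1,1]

```text
time_s: 63.5
position: [0.6352, 0.285, 0.2252]
tcp_rot: [[0.177, -0.002, 0.984], [-0.984, 0.0, 0.177], [-0.001, -1.0, -0.002]]
force: [2.4, 0.3, 3.9]
opening: 0.273
```

```bash
python3 mo.py
```

```text
63.5 [0.6351984  0.28496731 0.22521672] F [2.43 0.27 3.9 ] M tool [ 0.6264  0.0382 -0.093 ] open 0.273 q [15. 37. 72.  0. 71.  5.]
[[0.177, -0.002, 0.984], [-0.984, 0.0, 0.177], [-0.001, -1.0, -0.002]]
```

arm_command:
  translation:
    - [0,0.0125,0]
    - [0,0.025,0]
    - [0,0.0375,0]
    - [0,0.05,0]
  rotation:
    - [0,0,0]
    - [0,0,0]
    - [0,0,0]
    - [0,0,0]
  grip: [1,1,1,1]

```text
time_s: 63.9
position: [0.6353, 0.2849, 0.2211]
tcp_rot: [[0.177, -0.002, 0.984], [-0.984, 0.0, 0.177], [-0.001, -1.0, -0.002]]
force: [1.8, -0.1, 3.9]
opening: 0.272
```

```bash
python3 mo.py
```

```text
63.9 [0.63533208 0.28494479 0.22110584] F [ 1.83 -0.08  3.93] M tool [ 0.3386 -0.0167 -0.0156] open 0.272 q [15. 37. 72.  0. 71.  5.]
[[0.177, -0.002, 0.984], [-0.984, 0.0, 0.177], [-0.001, -1.0, -0.002]]
```

arm_command:
  translation:
    - [0,0.01,0]
    - [0,0.02,0]
    - [0,0.03,0]
    - [0,0.03,0]
  rotation:
    - [0,0,0]
    - [0,0,0]
    - [0,0,0]
    - [0,0,0]
  grip: [1,1,1,1]

```text
time_s: 64.3
position: [0.6354, 0.285, 0.2186]
tcp_rot: [[0.177, -0.001, 0.984], [-0.984, 0.0, 0.177], [-0.001, -1.0, -0.001]]
force: [-0.5, 0.5, 2.2]
opening: 0.272
```

arm_command:
  translation:
    - [0,0.01,0]
    - [0,0.02,0]
    - [0,0.03,0]
    - [0,0.03,0]
  rotation:
    - [0,0,0]
    - [0,0,0]
    - [0,0,0]
    - [0,0,0]
  grip: [1,1,1,1]

```text
time_s: 64.7
position: [0.6355, 0.285, 0.2163]
tcp_rot: [[0.177, -0.001, 0.984], [-0.984, 0.0, 0.177], [-0.001, -1.0, -0.001]]
force: [-1.1, 0.6, 3.1]
opening: 0.273
```

arm_command:
  translation:
    - [0,0.01,0]
    - [0,0.02,0]
    - [0,0.03,0]
    - [0,0.03,0]
  rotation:
    - [0,0,0]
    - [0,0,0]
    - [0,0,0]
    - [0,0,0]
  grip: [1,1,1,1]

```text
time_s: 65.1
position: [0.6356, 0.285, 0.2151]
tcp_rot: [[0.177, -0.001, 0.984], [-0.984, 0.001, 0.177], [-0.001, -1.0, -0.0]]
force: [-1.7, -0.6, 7.4]
opening: 0.271
```

arm_command:
  translation:
    - [0,0.005,0]
    - [0,0.01,0]
    - [0,0.01,0]
    - [0,0.01,0]
  rotation:
    - [0,0,0]
    - [0,0,0]
    - [0,0,0]
    - [0,0,0]
  grip: [1,1,1,1]

```text
time_s: 65.5
position: [0.6356, 0.285, 0.215]
tcp_rot: [[0.177, -0.0, 0.984], [-0.984, 0.001, 0.177], [-0.001, -1.0, -0.0]]
force: [-3.7, -0.7, 9.8]
opening: 0.273
```

```bash
python3 mo.py
```

```text
65.5 [0.6356136  0.28503244 0.21501712] F [-3.67 -0.66  9.8 ] M tool [-0.7446 -0.0289 -0.0847] open 0.273 q [15. 38. 72.  0. 70.  5.]
[[0.177, -0.0, 0.984], [-0.984, 0.001, 0.177], [-0.001, -1.0, -0.0]]
```

arm_command:
  translation:
    - [0,-0.008,0]
    - [0,-0.008,0]
    - [0,-0.008,0]
    - [0,-0.008,0]
    - [0,-0.008,0]
  rotation:
    - [0,0,0]
    - [0,0,0]
    - [0,0,0]
    - [0,0,0]
    - [0,0,0]
  grip: [1,1,-0.2,-0.2,-0.2]

```text
time_s: 66.0
position: [0.6359, 0.2849, 0.2132]
tcp_rot: [[0.177, -0.001, 0.984], [-0.984, 0.0, 0.177], [-0.0, -1.0, -0.001]]
force: [0.3, -0.6, 0.0]
opening: 0.464
```

arm_command:
  translation:
    - [0,0,0]
    - [0,0,0]
    - [0,-0.2,0]
    - [0,-0.6,0]
    - [0,-1,0]
  rotation:
    - [0,0,0]
    - [0,0,0]
    - [0,0,0]
    - [0,0,0]
    - [0,0,0]
  grip: [-0.2,-0.2,-0.2,-0.2,-0.2]

```text
time_s: 66.5
position: [0.6356, 0.2848, 0.294]
tcp_rot: [[0.177, -0.002, 0.984], [-0.984, 0.0, 0.177], [-0.0, -1.0, -0.002]]
force: [0.2, -0.4, 0.8]
opening: 0.601
```

arm_command:
  translation:
    - [0.3,-0.2,0]
    - [0.6,-0.4,0]
    - [0.6,-0.4,0]
    - [0.6,-0.4,0]
  rotation:
    - [0,0,0]
    - [0,0,0]
    - [0,0,0]
    - [0,0,0]
  grip: [-0.2,-0.2,-0.2,-0.2]

```text
time_s: 66.9
position: [0.6446, 0.2375, 0.3263]
tcp_rot: [[0.176, 0.001, 0.984], [-0.984, 0.001, 0.176], [-0.001, -1.0, 0.001]]
force: [-0.6, 0.3, 0.0]
opening: 0.601
```

```bash
python3 go.py .634 .285 .28 100;python3 -c "
from h import *
np.set_printoptions(precision=4,suppress=True)
for n in ('scene','top','wrist'):
  c=cap(n,'k_%s.png'%n)
  for t,z in (('gauge',.115),('gauge_head',.207),('lock_pad',.18)): print(n,t,[(a,p.round(0),onz(c,p,z).round(4)) for a,p in pts(n,t)])
a=cv2.imread('pics/k_scene.png')[80:260,250:470]; b=cv2.imread('pics/k_wrist.png')[0:300,130:430]
cv2.imwrite('pics/k1.png',np.hstack([cv2.resize(a,(400,400)),cv2.resize(b,(400,400))]))
"
```

```text
66.9 [0.6446 0.2375 0.3263] M [ 0.116 -0.008 -0.028] F [-0.6  0.3  0. ] q [11. 31. 67.  0. 82.  1.]
trans [-0.607  0.579 -0.026] rot [-0.001  0.002 -0.001]
scene gauge [(0.95, array([257., 146.]), array([0.3452, 0.1734, 0.115 ])), (0.9, array([362., 173.]), array([0.642, 0.281, 0.115])), (0.25, array([291., 341.]), array([ 0.7711, -0.2286,  0.115 ]))]
scene gauge_head [(0.68, array([254., 112.]), array([0.3089, 0.2092, 0.207 ]))]
scene lock_pad [(0.63, array([267., 127.]), array([0.3568, 0.2077, 0.18  ]))]
top gauge []
top gauge_head []
top lock_pad [(0.64, array([167., 173.]), array([0.6208, 0.3252, 0.18  ]))]
wrist gauge [(0.86, array([ 66., 132.]), array([0.3695, 0.2641, 0.115 ])), (0.65, array([278., 140.]), array([0.6345, 0.2878, 0.115 ]))]
wrist gauge_head [(0.76, array([279., 151.]), array([0.6355, 0.2874, 0.207 ])), (0.58, array([  2., 139.]), array([0.3437, 0.2633, 0.207 ]))]
wrist lock_pad [(0.88, array([273.,  99.]), array([0.6225, 0.3286, 0.18  ])), (0.69, array([ 40., 110.]), array([0.3784, 0.2948, 0.18  ]))]
```

View pics/k1.png

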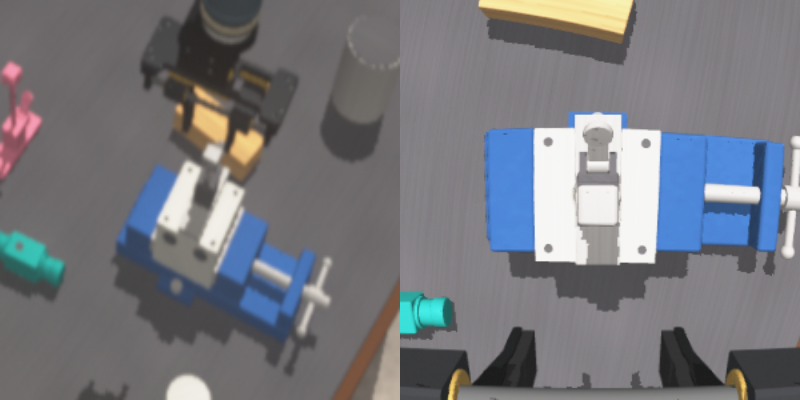

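```bash
python3 go.py .6269 .3342 .24 100
```

```text
67.5 [0.6445 0.2379 0.326 ] M [ 0.074  0.014 -0.101] F [-0.1  0.1  0.2] q [11. 31. 67.  0. 82.  1.]
trans [-1.223  1.076 -0.003] rot [-0.     0.004 -0.001]
```

arm_command:
  translation:
    - [-0.3,0,0]
    - [-0.6,0,0]
    - [-0.9,0,0]
    - [-0.9,0,0]
    - [-0.9,0,0]
  rotation:
    - [0,0,0]
    - [0,0,0]
    - [0,0,0]
    - [0,0,0]
    - [0,0,0]
  grip: [1,1,1,1,1]

```text
time_s: 68.0
position: [0.6316, 0.3088, 0.3261]
tcp_rot: [[0.178, 0.0, 0.984], [-0.984, -0.0, 0.178], [0.0, -1.0, 0.0]]
force: [0.2, 0.4, -0.4]
opening: 0.23
```

arm_command:
  translation:
    - [-0.2,0,0]
    - [-0.323,0,0]
    - [-0.323,0.3,0]
    - [-0.323,0.6,0]
    - [-0.323,0.8,0]
  rotation:
    - [0,0,0]
    - [0,0,0]
    - [0,0,0]
    - [0,0,0]
    - [0,0,0]
  grip: [1,1,1,1,1]

```text
time_s: 68.5
position: [0.6264, 0.3343, 0.2604]
tcp_rot: [[0.177, -0.002, 0.984], [-0.984, 0.0, 0.177], [-0.0, -1.0, -0.002]]
force: [0.2, 0.5, 0.8]
opening: 0.006
```

arm_command:
  translation:
    - [0,0.15,0]
    - [0,0.28,0]
    - [0,0.28,0]
    - [0,0.28,0]
  rotation:
    - [0,0,0]
    - [0,0,0]
    - [0,0,0]
    - [0,0,0]
  grip: [1,1,1,1]

```text
time_s: 68.9
position: [0.6276, 0.3342, 0.2402]
tcp_rot: [[0.177, 0.001, 0.984], [-0.984, 0.001, 0.177], [-0.001, -1.0, 0.001]]
force: [-0.5, -0.7, 0.7]
opening: 0.008
```

```bash
python3 go.py .6269 .3342 .21 100; python3 -c "
from h import *
c=cap('wrist','p1.png'); cv2.imwrite('pics/p1c.png',cv2.resize(c['image'][130:350,180:400],(500,500)))"
```

```text
68.9 [0.6276 0.3342 0.2402] M [ 0.137  0.053 -0.046] F [-0.5 -0.7  0.7] q [19. 37. 69.  0. 74.  9.]
trans [-0.001  0.378 -0.009] rot [-0.001  0.003 -0.001]
```

View pics/p1c.png

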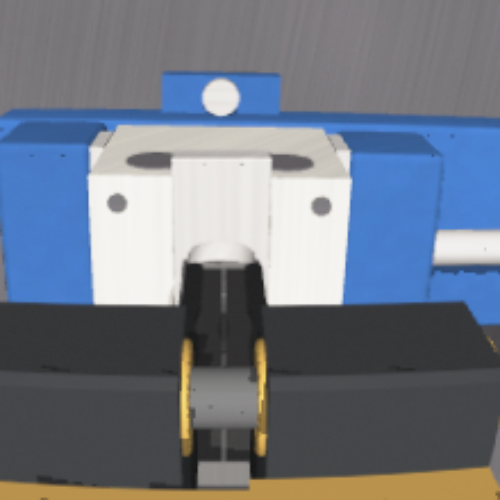

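arm_command:
  translation:
    - [0,0.1,0]
    - [0,0.2,0]
    - [0,0.3,0]
    - [0,0.35,0]
    - [0,0.4,0]
  rotation:
    - [0,0,0]
    - [0,0,0]
    - [0,0,0]
    - [0,0,0]
    - [0,0,0]
  grip: [1,1,1,1,1]

```text
time_s: 69.45
position: [0.627, 0.3348, 0.2077]
tcp_rot: [[0.177, -0.0, 0.984], [-0.984, 0.002, 0.177], [-0.002, -1.0, 0.0]]
force: [-2.1, 3.6, 5.8]
opening: 0.007
```

arm_command:
  translation:
    - [0,0.04,0]
    - [0,0.08,0]
    - [0,0.12,0]
    - [0,0.16,0]
    - [0,0.2,0]
  rotation:
    - [0,0,0]
    - [0,0,0]
    - [0,0,0]
    - [0,0,0]
    - [0,0,0]
  grip: [1,1,1,1,1]

```text
time_s: 69.95
position: [0.6275, 0.3339, 0.1917]
tcp_rot: [[0.177, 0.001, 0.984], [-0.984, 0.0, 0.177], [0.0, -1.0, 0.001]]
force: [0.2, 1.2, 2.5]
opening: 0.007
```

```bash
python3 mo.py
```

```text
69.95 [0.62747674 0.33391689 0.19169675] F [0.24 1.18 2.51] M tool [0.1032 0.0026 0.1624] open 0.007 q [19. 40. 71. -0. 69.  9.]
[[0.177, 0.001, 0.984], [-0.984, 0.0, 0.177], [0.0, -1.0, 0.001]]
```

arm_command:
  translation:
    - [0,0.02,0]
    - [0,0.04,0]
    - [0,0.06,0]
    - [0,0.08,0]
    - [0,0.08,0]
  rotation:
    - [0,0,0]
    - [0,0,0]
    - [0,0,0]
    - [0,0,0]
    - [0,0,0]
  grip: [1,1,1,1,1]

```text
time_s: 70.45
position: [0.627, 0.3339, 0.1849]
tcp_rot: [[0.177, -0.001, 0.984], [-0.984, 0.0, 0.177], [-0.0, -1.0, -0.001]]
force: [0.4, 0.0, -0.1]
opening: 0.008
```

arm_command:
  translation:
    - [0,0.01,0]
    - [0,0.02,0]
    - [0,0.03,0]
    - [0,0.03,0]
  rotation:
    - [0,0,0]
    - [0,0,0]
    - [0,0,0]
    - [0,0,0]
  grip: [1,1,1,1]

```text
time_s: 70.85
position: [0.6271, 0.3341, 0.1828]
tcp_rot: [[0.177, -0.0, 0.984], [-0.984, 0.001, 0.177], [-0.001, -1.0, 0.0]]
force: [-0.4, 0.1, 1.7]
opening: 0.004
```

arm_command:
  translation:
    - [0,0.008,0]
    - [0,0.016,0]
    - [0,0.02,0]
    - [0,0.02,0]
  rotation:
    - [0,0,0]
    - [0,0,0]
    - [0,0,0]
    - [0,0,0]
  grip: [1,1,1,1]

```text
time_s: 71.25
position: [0.6272, 0.3341, 0.1824]
tcp_rot: [[0.177, 0.001, 0.984], [-0.984, 0.001, 0.177], [-0.001, -1.0, 0.001]]
force: [-1.9, 1.0, 5.8]
opening: 0.008
```

arm_command:
  translation:
    - [0,0.008,0]
    - [0,0.016,0]
    - [0,0.02,0]
    - [0,0.02,0]
  rotation:
    - [0,0,0]
    - [0,0,0]
    - [0,0,0]
    - [0,0,0]
  grip: [1,1,1,1]

```text
time_s: 71.65
position: [0.6272, 0.3342, 0.1823]
tcp_rot: [[0.177, 0.001, 0.984], [-0.984, 0.001, 0.177], [-0.001, -1.0, 0.001]]
force: [-4.4, 0.4, 10.0]
opening: 0.009
```

arm_command:
  translation:
    - [0,-0.15,0]
    - [0,-0.5,0]
    - [0,-1,0]
    - [0,-1,0]
  rotation:
    - [0,0,0]
    - [0,0,0]
    - [0,0,0]
    - [0,0,0]
  grip: [1,1,1,1]

```text
time_s: 72.05
position: [0.6309, 0.3351, 0.2668]
tcp_rot: [[0.177, 0.013, 0.984], [-0.984, 0.005, 0.177], [-0.002, -1.0, 0.014]]
force: [1.0, 0.1, 1.0]
opening: 0.005
```

arm_command:
  translation:
    - [0.4,-0.4,0]
    - [0.9,-0.8,0]
    - [0.9,-0.8,0]
  rotation:
    - [0,0,0]
    - [0,0,0]
    - [0,0,0]
  grip: [1,1,1]

```text
time_s: 72.35
position: [0.6437, 0.2591, 0.329]
tcp_rot: [[0.173, 0.011, 0.985], [-0.985, -0.0, 0.173], [0.002, -1.0, 0.011]]
force: [0.4, -0.4, 1.4]
opening: 0.004
```

arm_command:
  translation:
    - [0.4,0,0]
    - [0.9,0,0]
    - [0.9,0,0]
    - [0.9,0,0]
  rotation:
    - [0,0,0]
    - [0,0,0]
    - [0,0,0]
    - [0,0,0]
  grip: [1,1,1,1]

```text
time_s: 72.75
position: [0.6527, 0.1916, 0.3227]
tcp_rot: [[0.175, -0.001, 0.985], [-0.985, 0.001, 0.175], [-0.001, -1.0, -0.001]]
force: [0.1, 0.4, 0.0]
opening: 0.005
```

```bash
python3 mo.py;python3 -c "
from h import *
np.set_printoptions(precision=4,suppress=True)
for n in ('scene','wrist'):
  c=cap(n,'f_%s.png'%n)
  for t,z in (('gauge_head',.208),('lock_pad',.157),('valve_a',0.004)): print(n,t,[(a,p.round(0),onz(c,p,z).round(4)) for a,p in pts(n,t)])
a=cv2.imread('pics/f_scene.png'); b=cv2.imread('pics/f_wrist.png')[0:200,200:400]
cv2.imwrite('pics/f1.png',np.hstack([cv2.resize(a[100:380,80:400],(400,400)),cv2.resize(b,(400,400))]))
"
```

```text
72.75 [0.65265239 0.19156445 0.3227283 ] F [0.08 0.37 0.04] M tool [ 0.1128 -0.0036  0.0043] open 0.005 q [ 7. 31. 68.  0. 81. -3.]
[[0.175, -0.001, 0.985], [-0.985, 0.001, 0.175], [-0.001, -1.0, -0.001]]
scene gauge_head [(0.59, array([367., 149.]), array([0.6357, 0.2922, 0.208 ])), (0.53, array([254., 115.]), array([0.3165, 0.2011, 0.208 ]))]
scene lock_pad [(0.47, array([264., 127.]), array([0.3389, 0.2149, 0.157 ]))]
scene valve_a [(0.93, array([263., 200.]), array([0.4285, 0.0933, 0.004 ])), (0.92, array([209., 275.]), array([ 0.4647, -0.1871,  0.004 ])), (0.89, array([154., 324.]), array([ 0.4438, -0.3781,  0.004 ])), (0.61, array([193., 361.]), array([ 0.5888, -0.388 ,  0.004 ]))]
wrist gauge_head [(0.86, array([278.,  97.]), array([0.6347, 0.2858, 0.208 ]))]
wrist lock_pad [(0.94, array([274.,  45.]), array([0.6217, 0.3367, 0.157 ])), (0.76, array([39., 78.]), array([0.3606, 0.2842, 0.157 ]))]
wrist valve_a [(0.83, array([132., 207.]), array([0.4345, 0.0965, 0.004 ])), (0.36, array([144., 343.]), array([ 0.4536, -0.1826,  0.004 ]))]
```

View pics/f1.png

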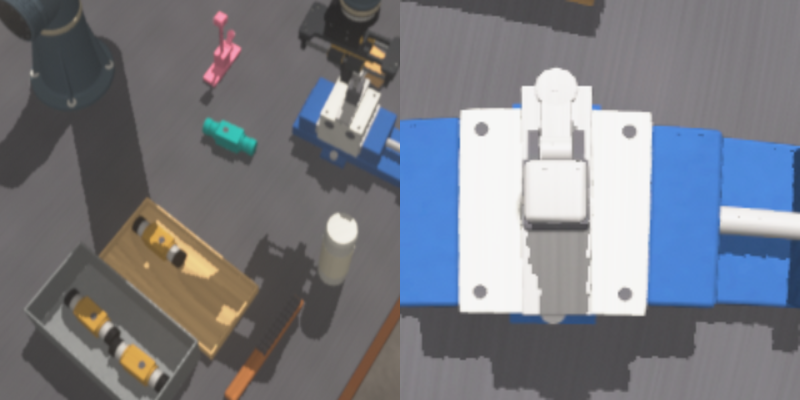

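```bash
python3 -c "
from rig import bot
print(bot.hand_in())"
```

```text
the job is handed in; nothing more can be done
None
```

The job is done and handed in at about 73 s of robot time; the robot gives no verdict, so these are my own checks.

**Valves:** Three of the four valves were on the bench. I tipped each one both ways.

| Valve (start position, x, y in m) | Moment change, end to end | Verdict | Where it is now |
|---|---|---|---|
| 0.603, −0.05 | 0.12 N m | rattler | scrap bin |
| 0.604, 0.07 | 0.11 N m | rattler | scrap bin |
| 0.456, −0.05 | under 0.01 N m on the final test | sound | flat in the tray, released after touching the floor at about 5 N |

- My first tips were too short for the piston to slide fully. The first rattler showed only about 0.07 N m, so I repeated the test with longer holds.
- The sound valve's quick first test was unclear (about −0.02 N m, within noise), so I lifted it from the tray, tested it again and laid it back.

**Depth gauge:** The steel gauge stands flat across the bore. I pushed its rod down 58 mm, where it stopped at about 10 N. Then I pressed the lever until it stopped at about 10 N, at the height expected for level.

**Last pictures:** They show the pad 52 mm out from the rod (closed), the head where I left it, both rattlers in the bin and the sound valve flat in the tray. I never touched the can, brush or wood block. While pushing the rod there was a brief side load of about 5.6 N; I corrected it and the gauge stayed upright.

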